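# Put the wooden organ pipe away and hasp its case shut

## Task

Take the square wooden organ pipe out of the mitre box and lay it in the two saddles of its open travelling case, lowering it all the way down before letting go. Then close the lid fully and, once it is shut, swing the steel hasp over onto the staple until the strap lies flat against the case's front. Leave the other things on the bench where they are.

Things in the scene. Friction and masses are not known exactly. Their poses are not given: they have to be found in the camera images.
- pipe: The stopped wooden organ pipe, 130 to 210 g: a pale square body 150 mm long, 36 x 36 mm in section, a conical foot (30 mm long, 30 mm wide at the root) on one end, a dark stopper knob (20 mm long, 22 mm wide) on the other. Origin: centre of the body's underside; x along the pipe to the foot, z up out of the face with the mouth. It starts lying in the mitre box, underside 10 mm above the bench.
- pipe_mid (a point): Centre of the pipe's square body, 18 mm above its underside; the centre of mass is within 5 mm of it.
- pipe_end (a point): On the pipe's centre line, 27 mm in from the knob end of the square body. At the start the knob and some 55 mm of the body stand out of the end of the mitre box that faces the robot, free to be taken here; the rest is between the box's walls, where no finger fits.
- mitre: Small wooden mitre box, screwed to the bench: a trough 170 mm long (x), 72 mm wide (y), 62 mm high, walls 13 mm thick, floor 10 mm thick, channel 46 mm wide, open at both ends and above. Origin: centre of its underside; the pipe sticks out of its -x end.
- case: Plywood travelling case, standing firm (it does not slide): 130 mm (x) by 240 mm (y), rim 66 mm high, walls 8 mm. Origin: centre of its underside. -x is its front with the staple, facing the middle of the bench; +x its back, where the lid is hinged; the pipe lies along y. Inside are two dark wooden saddle blocks with a bay for the fingers between them.
- nest (a point): Middle of the pipe's place, at slot floor height (20 mm); the pipe's underside centre belongs here, foot either way. The saddle blocks lie 30 to 75 mm either side of it in the case's y, tops at 60 mm, each with a slot 44 mm wide for the square body. Only the 60 mm bay between them (114 mm across x, floor at 8 mm) has room for fingers; 37 mm pockets beyond take foot and knob.
- staple (a point): Middle of the staple, a vertical steel loop 5 mm thick on the middle of the case's front, standing out 25 mm from it, from 21 to 43 mm above the bench.
- lid (a joint): Angle of the lid: 0 shut, 1.6 to 1.9 at the start (standing open, just past upright), 1.95 at most. A stiff hinge: it stays where it is left and takes about 0.1 to 0.7 N m to move.
- lid_hinge (a point): On the lid's hinge axis (parallel to the case's y), at the top of the case's back, 65 mm behind its centre and 66 mm up.
- lid_edge (a point): Middle of the lid's free edge, on its outer face (top face when shut). The lid is 130 mm from hinge to edge, 240 mm wide and 18 mm thick; shut, its top is 84 mm above the bench. Its x axis points along the lid to the hinge, z out of its outer face.
- hasp (a joint): Angle of the hasp relative to the lid: 0 home (strap hanging down against the case's front with the staple through its slot, when the lid is shut), 1.57 strap straight out in front, 3.14 strap standing up off the lid's outer face, 4.4 at most, folded back over the lid. It starts at 2.7 to 3.6. It stays where it is left; 0.03 to 0.1 N m moves it.
- hasp_hinge (a point): Middle of the hasp's hinge axis, parallel to the case's y, 3 mm ahead of the lid's free edge and 2 mm above its outer face (86 mm above the bench when shut).
- hasp_end (a point): Middle of the strap's free end, 72 mm from its hinge axis. The strap is plain steel, 36 mm wide and 4 mm thick, with a slot 10 mm wide from 38 to 66 mm from the hinge. When home it is solid from the hinge down to 48 mm above the bench, above the staple.
- jar: Bystander: amber glass jar with a steel cap, 66 mm wide, 85 mm high, either behind the lid of the case or beyond the gap between case and mitre box. Origin at the centre of its underside.
- mug: Bystander: white mug, 80 mm wide, 92 mm high, either behind the lid of the case or beyond the gap between case and mitre box. Origin at the centre of its underside.
- cone: Bystander: brass tuning cone standing point up, 60 mm wide, 82 mm high, near the case, between it and the mitre box. Origin at the centre of its underside.
- square: Bystander: try square lying flat, wooden stock 105 mm, steel blade 130 mm. Origin under the middle of the stock, to the left of the mitre box.
- mallet: Bystander: wooden mallet lying down, head 60 x 105 x 60 mm, handle 190 mm from inside the head. Origin under the head; x points along the handle.
- driver: Bystander: screwdriver, 200 mm, lying to the right of the case.
- stopper: Bystander: loose wooden stopper, 34 mm square and 30 mm high with a dark knob on top, 56 mm in all, beyond the gap between mitre box and case. Origin at the centre of its underside.

How it is judged:
By the outcome, as a careful person would: the job done as asked, in the order asked, and still so for the second after the job is handed in, with the robot touching nothing.
It also fails if it takes over 61 s, if anything falls off the work surface, if the arm or the gripper's body presses on something with over 40 N, if the wrist force passes 120 N, or if a joint passes its speed limit or range.

## Robot

A 7-joint arm with a two-finger parallel gripper is mounted at the origin on the work surface. World frame = base frame: x ahead of the robot, y to its left, z up, the work surface at z = 0. Lengths are in mm, angles in rad, forces in N, time in s.
With the tool pointing down it reaches from about 400 to 875 mm from the base axis. Payload 4.4 kg.
Tool frame: the origin (TCP) lies at the very end of the fingers, on their centre line; the grasp point (between the pads) lies 19 mm behind it; z points along the fingers, y is the direction in which the jaws open and shut (so a half turn about z gives the same grasp; the last joint's range is limited). The gripper opens to 85 mm and grips with 20 to 120 N. Pads are 22 mm wide; open, the fingers measure 114 mm over their backs; the gripper's body (76 mm by 85 mm) begins 54 mm behind the grasp point. The pads swing forward as they close: fully open they stand 13 mm farther back than shut.
Start: joints at [-1.276, 0.628, 0.038, 1.517, -0.027, 0.996, -0.02], TCP at [229.442, 608.173, 231.313] pointing down, gripper open.
Joint ranges: [-3.06, 3.06], [-0.37, 2.12], [-1.25, 1.32], [0.18, 2.47], [-1.1, 4.24], [0.23, 1.98], [-2.94, 2.94]. Speed limits (rad/s): [2.57, 2.57, 3.14, 3.14, 3.14, 3.14, 3.14].

## Interface

Orientations are given as [roll, pitch, yaw] about the fixed x, y, z axes, in that order (R = Rz(yaw) Ry(pitch) Rx(roll)).
In Python, from cell import ctrl gives the robot as it stands. The module is installed in compiled form; this text tells all that it offers.
- The arm moves only by the shell command python3 -m jog 'ROWS'. ROWS is text: rows parted by semicolons, each of 7 numbers parted by spaces: the shift along the tool's x, y, z in mm, then the turn, a rotation vector about the tool's x, y, z in degrees, then the opening, from -1 (shut) to 1 (fully open). In form: x y z wx wy wz claw; .... A call has 1 to 8 rows; each row is the pose to reach, as a shift and turn from the pose commanded when the call began, along the tool's axes at that moment; what a row does not reach only later rows make up. A row lasts 1/8 s, in which the tool goes at most 62.5 mm and 10.7 degrees, less where a joint would pass 70% of its speed; a pose out of reach is approached as far as the arm can. A call with a gripper value outside its range is refused whole. The fingers move at their own pace and stop on an object; the grip force is fixed at half the most. Time passes only in rows, so rows that repeat a pose let the fingers close. It gives the time, the measured TCP pose, the force and the opening at its end, in the units of the state.
- ctrl.read_state(): the state, without advancing time (a new reading comes with each control period).
- ctrl.get_image(name): name is "scene" or "top" or "wrist"; returns a dict with "image" (400x640x3 uint8, red, green, blue), "z_map" (400x640 float32, mm along the optical axis (not along the pixel's ray), 0 where there is no reading), "vertical_fov" (degrees; the focal length in pixels is half the picture's height over the tangent of half this angle, whatever the lens; pixels are square), "cx", "cy" (the principal point, pixels), "extrinsics" (4x4, takes a point from world to camera coordinates); the wrist camera has in their place "hand_eye" (4x4, takes a point from camera to tool coordinates, whose origin is the TCP and whose axes are the flange's). Camera axes: x right, y down, z forward; pixel columns grow to the right and rows downward; lengths in mm; the calibration is good to about 2 mm. A picture is of the moment at which its call begins: read the wrist's pose just before it.
- ctrl.finish_job(): hands the job in, once; it reports no verdict.
The state is a dict: "clock": time; "qpos": joint angles; "qd": joint speeds; "tau": joint torques, N m; "eef_pos": TCP position; "tool_rot": TCP orientation; "force": force on the tool from outside, world axes, zero at the start; "torque": the same for the moment, N m; "width": finger opening in mm.
Only numpy, scipy, OpenCV 4.12 (cv2) and the standard library are available. Lean on these libraries where they do the work, as an engineer would, in place of code of your own. Each camera call takes 0.05 s, during which the arm holds its last target.

## Working session

There is one attempt and no reset: what is moved stays moved. The work goes in short steps, Python scripts to look and compute and a shell command to move; the robot and the scene stay as the last step left them, time stands still between calls to the robot, and variables do not carry over. Pictures are saved under pics/ and viewed, and the job is handed in when it is done.

```bash
mkdir -p pics; ls
cat > h.py <<'E'
import numpy as np, cv2
from cell import ctrl
from scipy.spatial.transform import Rotation as R
def T_tool(s):
    T=np.eye(4); T[:3,:3]=R.from_euler('xyz',s['tool_rot']).as_matrix(); T[:3,3]=s['eef_pos']; return T
def cap(name,fn=None):
    s=ctrl.read_state(); d=ctrl.get_image(name)
    im=d['image']; 
    if fn: cv2.imwrite('pics/'+fn,cv2.cvtColor(im,cv2.COLOR_RGB2BGR))
    h,w=im.shape[:2]; f=h/2/np.tan(np.radians(d['vertical_fov'])/2)
    v,u=np.mgrid[0:h,0:w]; z=d['z_map'].astype(float)
    P=np.stack([(u-d['cx'])/f*z,(v-d['cy'])/f*z,z,np.ones_like(z)],-1)
    if 'extrinsics' in d: M=np.linalg.inv(d['extrinsics'])
    else: M=T_tool(s)@d['hand_eye']
    W=(P@M.T)[...,:3]; W[z==0]=np.nan
    return d,im,W,s
E
python3 - <<'E'
from h import *
for n in ['scene','top','wrist']:
    d,im,W,s=cap(n,n+'0.png'); np.savez('/tmp/%s0.npz'%n,W=W,im=im)
    print(n,d['vertical_fov'],d['cx'],d['cy'],d.get('extrinsics',d.get('hand_eye')))
print(s)
E
```

```text
pics
scene 46.15399000085206 324.86485702503006 199.518513840161 [[ 1.18303658e-01  9.92863649e-01  1.50339082e-02 -4.92724386e+01]
 [ 7.99028812e-01 -8.61967473e-02 -5.95082413e-01 -3.84927117e+02]
 [-5.89539822e-01  8.24129521e-02 -8.03524053e-01  1.86499520e+03]
 [ 0.00000000e+00  0.00000000e+00  0.00000000e+00  1.00000000e+00]]
top 57.205021631045234 312.4641945171409 206.73428117247192 [[ 1.81244237e-02 -9.99708000e-01 -1.59818438e-02 -8.78695824e-01]
 [-9.87969974e-01 -1.54517410e-02 -1.53871939e-01  5.65948595e+02]
 [ 1.53580061e-01  1.85784221e-02 -9.87961541e-01  1.34502716e+03]
 [ 0.00000000e+00  0.00000000e+00  0.00000000e+00  1.00000000e+00]]
wrist 61.96860379737548 319.70623653218684 198.66000113646666 [[-1.11333211e-03 -9.51629974e-01 -3.07244452e-01  7.86489187e+01]
 [ 9.99998843e-01 -1.37807616e-03  6.44723615e-04  9.22319661e-01]
 [-1.03694457e-03 -3.07243378e-01  9.51630407e-01 -1.42513584e+02]
 [ 0.00000000e+00  0.00000000e+00  0.00000000e+00  1.00000000e+00]]
{'clock': 0.1, 'qpos': array([-1.27581268,  0.62924065,  0.03843867,  1.51828054, -0.02701573,
        0.99629445, -0.01996585]), 'qd': array([-0.00209563, -0.00234283,  0.00026743, -0.00271723, -0.00043185,
        0.0008988 ,  0.00067263]), 'tau': array([ 4.60285184e-03, -5.64540195e+01,  1.23052541e+00, -1.93974602e+01,
        1.11267608e-02,  5.41687521e-03,  3.28660299e-06]), 'eef_pos': array([229.21964462, 607.63897911, 230.48533612]), 'tool_rot': array([-3.13988715e+00, -6.99427589e-08,  2.78083924e+00]), 'force': array([-0.66582109, -1.19842265,  0.37920401]), 'torque': array([ 0.00336455, -0.00734482, -0.01811961]), 'width': 85.33862002091269}
```

View images.

View pics/scene0.png

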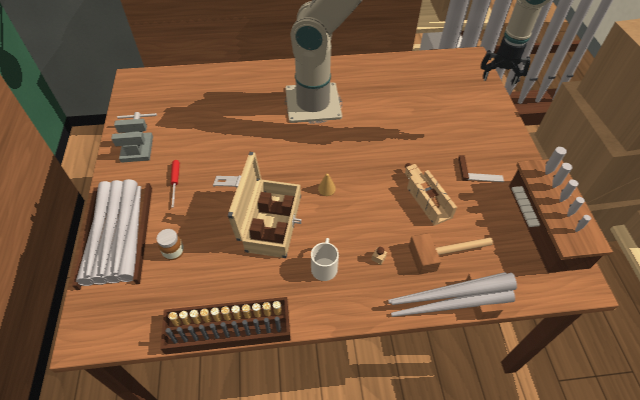

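View pics/top0.png

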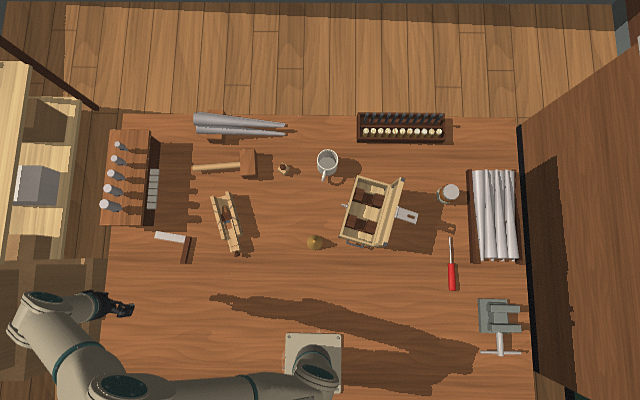

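View pics/wrist0.png

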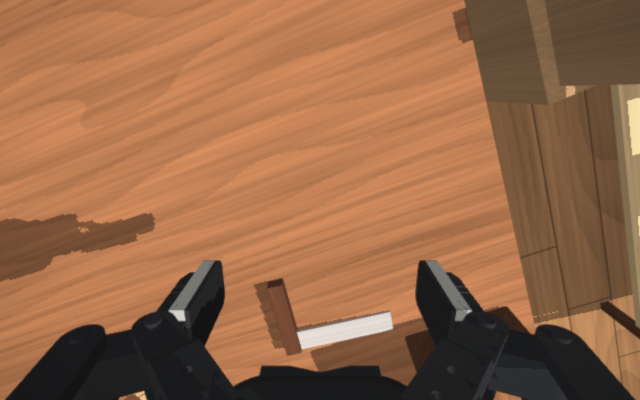

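```bash
python3 - <<'E'
import cv2,numpy as np
for n,(x0,x1,y0,y1),k in [('top',(200,260,180,265),7),('top',(330,430,165,260),6),('scene',(220,345,145,265),6),('scene',(395,470,155,235),7)]:
    im=np.load(f'/tmp/{n}0.npz')['im'][y0:y1,x0:x1,::-1]
    cv2.imwrite(f'pics/c_{n}_{x0}.png',cv2.resize(im,None,fx=k,fy=k,interpolation=cv2.INTER_CUBIC)[:600,:800])
E
cat > /tmp/a.py <<'E'
import numpy as np,cv2
for n in ['top','scene']:
    W=np.load(f'/tmp/{n}0.npz')['W']
    # height maps: mitre region points
    P=W.reshape(-1,3)
    P=P[np.isfinite(P[:,0])]
    b=(abs(P[:,0]-700)<200)&(abs(P[:,1])<200)
    t=(P[:,0]>200)&(P[:,0]<900)&(abs(P[:,1])<700)&(abs(P[:,2])<8)
    print(n,'table z',np.median(P[t,2]))
    for lo,hi,nm in [(57,68,'z~62')]:
        q=P[(P[:,2]>lo)&(P[:,2]<hi)]
        m=q[(q[:,1]>150)&(q[:,1]<400)&(q[:,0]>350)&(q[:,0]<750)]
        print('mitre top',len(m),m.min(0),m.max(0), cv2.minAreaRect(m[:,:2].astype(np.float32)))
    q=P[(P[:,2]>61)&(P[:,2]<71)&(P[:,1]>-300)&(P[:,1]<0)&(P[:,0]>350)&(P[:,0]<750)]
    print('case rim',len(q),q.min(0),q.max(0),cv2.minAreaRect(q[:,:2].astype(np.float32)))
E
python3 /tmp/a.py
```

```text
top table z -0.5768696430250202
mitre top 504 [440.54737171 229.77834241  57.00759189] [749.39089638 396.37212576  67.85723966] ((600.7950439453125, 321.95111083984375), (143.76283264160156, 323.1662902832031), 78.90168762207031)
case rim 600 [ 417.30438427 -283.3296686    61.00817069] [749.8024871   -3.48847965  70.98776783] ((582.5308227539062, -141.614501953125), (279.78521728515625, 321.8115234375), 87.31963348388672)
scene table z -0.07384399024022059
mitre top 678 [440.94113123 230.71935262  57.0677824 ] [749.82211137 397.32630944  67.59449496] ((601.1834106445312, 323.636962890625), (143.90948486328125, 321.37139892578125), 77.85845184326172)
case rim 851 [ 421.93271692 -296.25658804   61.00927869] [ 7.48685850e+02 -4.78365679e-01  7.09669115e+01] ((585.870361328125, -142.15826416015625), (296.0155334472656, 314.1315612792969), 85.14238739013672)
```

View pics/c_top_200.png

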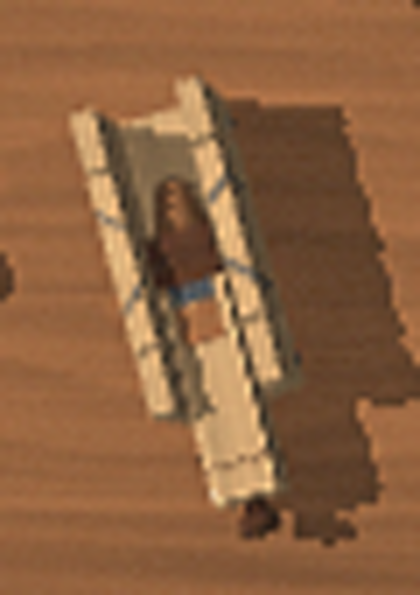

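View pics/c_top_330.png

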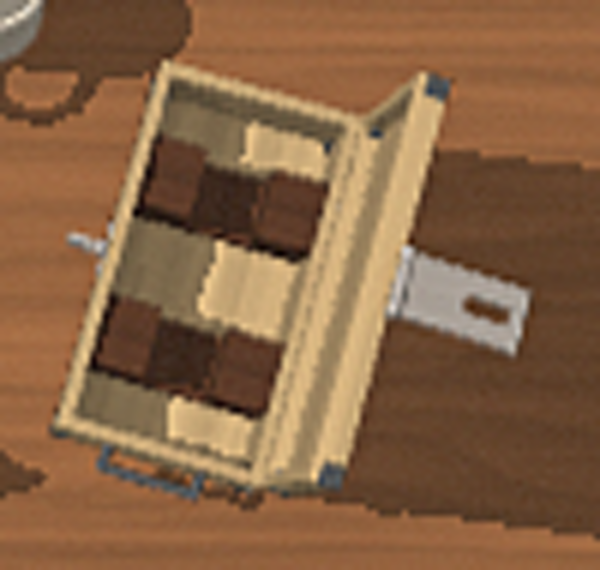

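View pics/c_scene_220.png

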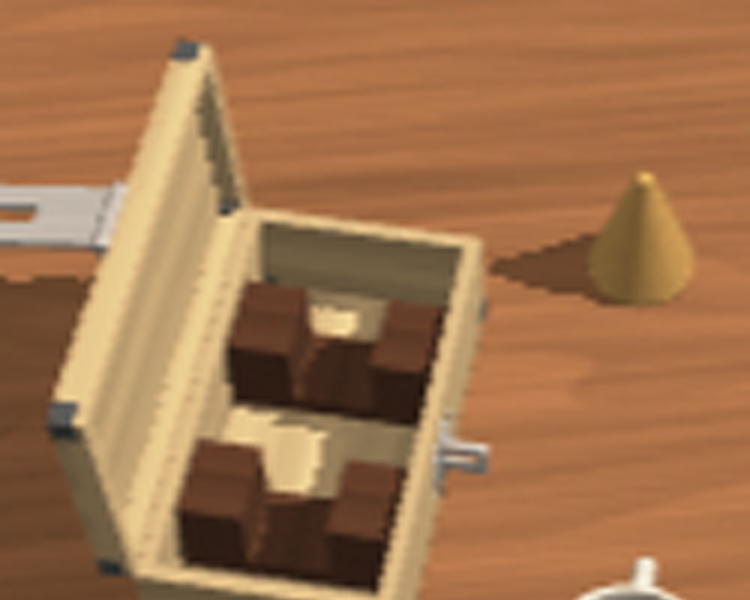

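View pics/c_scene_395.png

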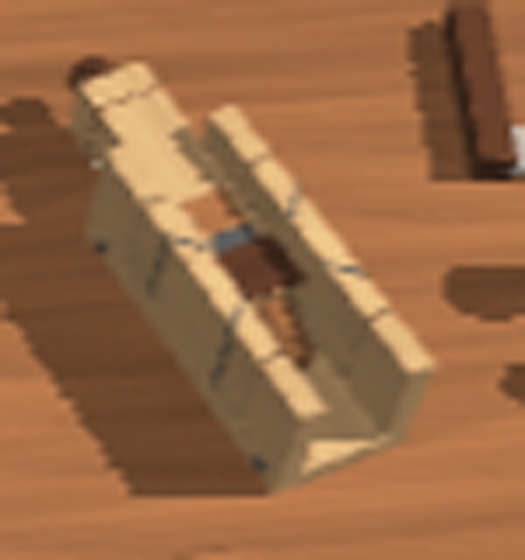

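```bash
cat > /tmp/a.py <<'E'
import numpy as np,cv2
D={n:np.load(f'/tmp/{n}0.npz') for n in ['top','scene']}
W=D['top']['W']
for nm,pts in dict(case=[(354,180),(390,185),(378,245),(342,236),(372,186),(340,205),(373,242)],cone=[(315,241)],jar=[(450,190)],mug=[(327,160)],stopper=[(286,167)],lid=[(401,180),(385,245)],hasp=[(398,211),(418,214)],driver=[(452,260),(450,235)],square=[(187,250),(160,236)],mallet=[(250,165)],pipe=[(232,232),(236,248),(238,253)],mit=[(213,198),(227,193),(238,235),(223,238)]).items():
    print(nm,[W[v,u].round(0).tolist() for u,v in pts])
for n in D:
    P=D[n]['W'].reshape(-1,3); P=P[np.isfinite(P[:,0])]
    m=P[(P[:,2]>57)&(P[:,2]<68)&(P[:,1]>170)&(P[:,1]<300)&(P[:,0]>430)&(P[:,0]<680)]
    print(n,'mitre',len(m),m.min(0).round(),m.max(0).round(),cv2.minAreaRect(m[:,:2].astype(np.float32)))
    m=P[(P[:,2]>41)&(P[:,2]<50)&(P[:,1]>170)&(P[:,1]<300)&(P[:,0]>430)&(P[:,0]<680)]
    print(n,'pipe',len(m),m.min(0).round(),m.max(0).round(),cv2.minAreaRect(m[:,:2].astype(np.float32)))
    q=P[(P[:,2]>63)&(P[:,2]<70)&(P[:,1]>-230)&(P[:,1]<-60)&(P[:,0]>430)&(P[:,0]<730)]
    print('case rim',len(q),q.min(0),q.max(0),cv2.minAreaRect(q[:,:2].astype(np.float32)))
E
python3 /tmp/a.py
```

```text
case [[682.0, -152.0, -0.0], [650.0, -281.0, 65.0], [421.0, -223.0, 136.0], [455.0, -102.0, 64.0], [658.0, -222.0, 6.0], [581.0, -98.0, -2.0], [435.0, -216.0, 63.0]]
cone [[435.0, -3.0, 77.0]]
jar [[630.0, -497.0, 85.0]]
mug [[762.0, -45.0, 1.0]]
stopper [[723.0, 115.0, 29.0]]
lid [[638.0, -292.0, 199.0], [418.0, -236.0, 198.0]]
hasp [[531.0, -280.0, 201.0], [550.0, -400.0, 1.0]]
driver [[376.0, -525.0, -1.0], [472.0, -523.0, -6.0]]
square [[396.0, 484.0, 19.0], [448.0, 597.0, 6.0]]
mallet [[722.0, 251.0, 55.0]]
pipe [[465.0, 309.0, 47.0], [405.0, 291.0, 45.0], [387.0, 284.0, 39.0]]
mit [[591.0, 385.0, 58.0], [611.0, 332.0, 60.0], [457.0, 294.0, 7.0], [441.0, 337.0, 64.0]]
top mitre 54 [457. 276.  57.] [528. 300.  65.] ((491.54681396484375, 292.9566345214844), (71.79412841796875, 13.575011253356934), 17.401897430419922)
top pipe 32 [431. 280.  41.] [526. 300.  50.] ((478.5621337890625, 289.3617858886719), (19.808862686157227, 94.63738250732422), 88.34700012207031)
case rim 239 [ 431.2645384  -229.84598109   63.01711964] [727.34891942 -70.5333769   69.91438146] ((579.3296508789062, -150.16567993164062), (296.6156311035156, 158.14051818847656), 0.2424612045288086)
scene mitre 60 [459. 279.  57.] [527. 300.  68.] ((492.52789306640625, 291.03546142578125), (70.44013977050781, 16.41843032836914), 10.684752464294434)
scene pipe 38 [431. 278.  41.] [535. 300.  50.] ((482.80322265625, 289.0306701660156), (103.61509704589844, 21.245935440063477), 0.30602386593818665)
case rim 368 [ 430.42367736 -229.15169363   63.00463549] [728.6199468  -62.45128973  69.98394153] ((579.5198974609375, -145.90316772460938), (298.6976623535156, 165.9629669189453), 0.20527596771717072)
```

```bash
cat > /tmp/a.py <<'E'
import numpy as np,cv2
D={n:np.load(f'/tmp/{n}0.npz') for n in ['top','scene']}
for n in D:
    P=D[n]['W'].reshape(-1,3); P=P[np.isfinite(P[:,0])]
    def sel(x0,x1,y0,y1,z0,z1): return P[(P[:,0]>x0)&(P[:,0]<x1)&(P[:,1]>y0)&(P[:,1]<y1)&(P[:,2]>z0)&(P[:,2]<z1)]
    def rep(nm,m):
        c,(a,b),g=cv2.minAreaRect(m[:,:2].astype(np.float32)); print(n,nm,len(m),np.round(c,1),np.round((a,b),1),round(g,1),'zmed',np.median(m[:,2]).round(1),m.min(0).round(),m.max(0).round())
    rep('mitre',sel(430,640,230,410,57,67))
    m=sel(370,640,230,410,40,51); rep('pipe',m)
    rep('case',sel(400,720,-300,-20,62,70))
    rep('lidtop',sel(380,720,-330,-180,185,215))
    rep('lidall',sel(380,720,-330,-180,90,215))
    rep('hasp',sel(480,600,-380,-262,150,260))
    rep('cone',sel(380,520,-60,60,10,85))
    rep('jar',sel(560,700,-560,-440,70,95))
    rep('mug',sel(650,830,-130,40,80,95))
E
python3 /tmp/a.py
```

```text
top mitre 308 [528.6 336.2] [169.1  73.3] 18.1 zmed 61.4 [441. 276.  57.] [619. 396.  67.]
top pipe 443 [494.7 323.6] [237.3  70.7] 16.0 zmed 45.3 [380. 280.  40.] [617. 384.  51.]
top case 461 [ 570.7 -128. ] [277.7 242.5] 74.8 zmed 65.4 [ 417. -283.   62.] [712. -21.  70.]
top lidtop 596 [ 525.1 -294.3] [ 82.  242.1] 74.4 zmed 194.4 [ 418. -329.  185.] [ 651. -224.  203.]
top lidall 782 [ 525.7 -291.8] [ 87.2 242.2] 74.1 zmed 193.3 [ 415. -330.   90.] [ 652. -218.  203.]
top hasp 346 [ 546.4 -305.4] [88.3 97.9] 84.0 zmed 194.0 [ 494. -347.  180.] [ 598. -262.  203.]
top cone 173 [434.7   0.9] [53.2 53.4] 0.7 zmed 35.7 [408. -26.  10.] [461.  28.  85.]
top jar 210 [ 625.4 -498.8] [56.9 55.7] 89.1 zmed 84.0 [ 597. -527.   72.] [ 653. -470.   92.]
top mug 85 [736.9 -45.4] [83.2 79.3] 31.0 zmed 89.0 [681. -81.  80.] [780.  -6.  95.]
scene mitre 379 [530.2 337.5] [171.7  78.3] 18.4 zmed 61.6 [441. 279.  57.] [623. 397.  67.]
scene pipe 527 [500.2 326.7] [238.3  75.9] 18.5 zmed 45.8 [386. 276.  40.] [624. 400.  51.]
scene case 686 [ 574.8 -127.5] [282.1 243.9] 73.7 zmed 65.4 [ 422. -296.   62.] [718. -21.  70.]
scene lidtop 670 [ 527.4 -292.7] [ 82.4 245.6] 74.7 zmed 194.9 [ 417. -329.  185.] [ 653. -223.  207.]
scene lidall 1300 [ 527.9 -290.1] [ 87.7 245.8] 74.6 zmed 187.8 [ 417. -329.   90.] [ 656. -217.  207.]
scene hasp 385 [ 548.1 -305.9] [90.5 97.4] 84.1 zmed 194.4 [ 496. -349.  150.] [ 599. -262.  207.]
scene cone 225 [ 4.479e+02 -4.000e-01] [54.7 38. ] 81.2 zmed 36.7 [427. -27.  10.] [467.  29.  82.]
scene jar 303 [ 627.9 -499.5] [59.5 56.7] 32.8 zmed 84.3 [ 599. -530.   70.] [ 658. -471.   91.]
scene mug 181 [740.6 -43.7] [83.6 80.6] 27.4 zmed 88.8 [685. -81.  80.] [783.  -4.  95.]
```

```bash
cat >> h.py <<'E'
def rel(pos,yaw_deg,s=None,tilt=None):
    """shift (tool axes) and rotvec deg to reach world pos, tool down with yaw"""
    s=s or ctrl.read_state(); T=T_tool(s)
    Rt=(R.from_euler('z',yaw_deg,degrees=True)*R.from_euler('x',180,degrees=True)) if tilt is None else tilt
    d=T[:3,:3].T@(np.array(pos,float)-T[:3,3]); rv=(R.from_matrix(T[:3,:3]).inv()*Rt).as_rotvec(degrees=True)
    return d.round(1),rv.round(2)
def st():
    s=ctrl.read_state(); print('t',round(s['clock'],2),'pos',s['eef_pos'].round(1),'rot',np.degrees(s['tool_rot']).round(1),'F',s['force'].round(1),'w',round(s['width'],1)); return s
E
python3 -c "
from h import *
print(rel((415,300,200),198.2))"
```

```text
(array([-282.4, -222.3,   30.9]), array([-8.000e-02, -3.000e-02, -3.887e+01]))
```

```bash
python3 -m jog '-50 -40 6 0 0 -8 1; -105 -85 12 0 0 -16 1; -160 -130 18 0 0 -24 1; -215 -170 24 0 0 -32 1; -260 -205 29 0 0 -37 1; -282 -222 31 0 0 -39 1; -282 -222 31 0 0 -39 1'
python3 - <<'E'
from h import *
d,im,W,s=cap('wrist','w1.png'); np.savez('/tmp/w1.npz',W=W,im=im); st()
E
```

```text
clock: 1.02
eef_pos: [417.3, 296.0, 199.8]
tool_rot: [-3.139, -0.001, -2.83]
force: [-0.5, 0.7, -0.2]
width: 85.4
t 1.07 pos [415.9 299.  200.1] rot [-180.    -0.  -161.9] F [-0.8  0.8 -0.5] w 85.6
```

View pics/w1.png

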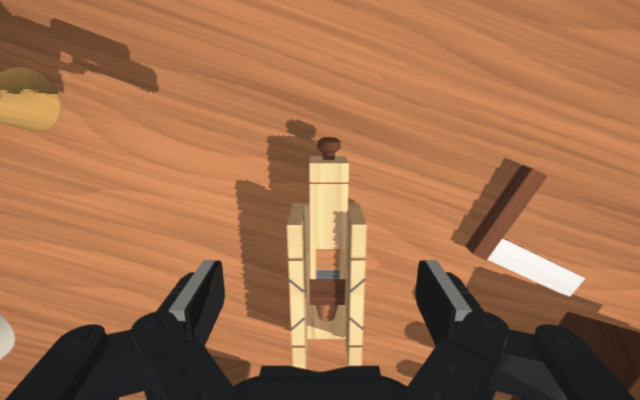

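Run:
```python
import numpy as np,cv2
D=np.load('/tmp/w1.npz'); W=D['W']
for r in [162,175,190,205,225]:
    row=W[r,300:360]; ok=np.abs(row[:,2]-46)<4
    c=np.where(ok)[0]
    print(r,c.min()+300,c.max()+300,W[r,c.min()+300].round(1),W[r,c.max()+300].round(1),'mid',((W[r,c.min()+300]+W[r,c.max()+300])/2).round(1),'zmed',np.median(row[ok,2]).round(1))
print([W[v,329].round(1).tolist() for v in (142,150,155,157,158,160)])
P=W.reshape(-1,3);P=P[np.isfinite(P[:,0])]
m=P[(abs(P[:,2]-46)<3)&(P[:,0]<460)&(P[:,0]>370)&(P[:,1]>260)&(P[:,1]<340)]
print(len(m),cv2.minAreaRect(m[:,:2].astype(np.float32)))
m=P[(abs(P[:,2]-62)<4)&(P[:,0]<640)&(P[:,1]>230)&(P[:,1]<420)]
print(len(m),cv2.minAreaRect(m[:,:2].astype(np.float32)))
```

```text
162 309 346 [403.9 281.9  45.8] [393.7 313.8  45.2] mid [398.8 297.9  45.5] zmed 44.5
175 308 347 [415.8 284.7  45.1] [405.1 318.9  44. ] mid [410.5 301.8  44.5] zmed 45.9
190 308 346 [429.5 288.9  45.3] [418.7 322.5  45.3] mid [424.1 305.7  45.3] zmed 45.9
205 308 346 [443.3 293.2  46. ] [432.1 327.   46.9] mid [437.7 310.1  46.5] zmed 45.9
225 301 349 [464.  292.6  47.9] [450.3 336.4  47. ] mid [457.1 314.5  47.4] zmed 45.9
[[382.3, 294.0, 37.9], [389.1, 296.3, 38.7], [394.2, 298.1, 34.1], [396.1, 298.7, 33.4], [397.0, 299.0, 33.5], [398.5, 299.5, 35.1]]
2601 ((427.7793884277344, 310.7637939453125), (67.61589050292969, 56.10170364379883), 3.315549612045288)
3887 ((528.6345825195312, 337.9394836425781), (164.89097595214844, 73.854736328125), 18.338390350341797)
```

```bash
python3 -c "
from h import *
print(rel((420,304.7,60),197.8)); print(rel((420,304.7,12),197.8))"
```

```text
(array([ -5.8,   4.2, 140.1]), array([-0.03, -0.03,  0.26]))
(array([ -5.8,   4.3, 188.1]), array([-0.03, -0.03,  0.26]))
```

```bash
python3 -m jog '-6 4 50 0 0 0.3 0.6; -6 4 100 0 0 0.3 0.6; -6 4 140 0 0 0.3 0.6; -6 4 170 0 0 0.3 0.6; -6 4 188 0 0 0.3 0.6; -6 4 188 0 0 0.3 0.2; -6 4 188 0 0 0.3 -1; -6 4 188 0 0 0.3 -1' && python3 -m jog '0 0 0 0 0 0 -1; 0 0 0 0 0 0 -1; 0 0 0 0 0 0 -1; 0 0 0 0 0 0 -1'
python3 - <<'E'
from h import *
st()
E
```

```text
clock: 2.08
eef_pos: [419.5, 307.4, 13.1]
tool_rot: [3.141, 0.001, -2.826]
force: [-0.3, -0.1, -2.5]
width: 35.6
clock: 2.58
eef_pos: [419.5, 307.0, 12.8]
tool_rot: [3.141, 0.001, -2.827]
force: [-2.1, -0.5, 6.4]
width: 35.8
t 2.58 pos [419.5 307.   12.8] rot [ 180.    0. -162.] F [-2.1 -0.5  6.4] w 35.8
```

```bash
python3 -m jog '0 0 -6 0 0 0 -1; 0 0 -18 0 0 0 -1; 0 0 -35 0 0 0 -1; 0 0 -55 0 0 0 -1; 0 0 -75 0 0 0 -1; 0 0 -95 0 0 0 -1; 0 0 -105 0 0 0 -1'
python3 - <<'E'
from h import *
d,im,W,s=cap('wrist','w2.png'); np.savez('/tmp/w2.npz',W=W,im=im);st()
print(rel((453,162,108),165.7))
E
```

```text
clock: 3.45
eef_pos: [419.9, 306.9, 119.2]
tool_rot: [3.141, 0.002, -2.827]
force: [0.8, 0.2, -1.8]
width: 35.4
t 3.5 pos [420.2 307.1 119.7] rot [ 179.9    0.2 -162. ] F [-0.6  0.6 -1.4] w 35.5
(array([  13.7, -148.1,   11.5]), array([ 0.11,  0.16, 32.31]))
```

View pics/w2.png

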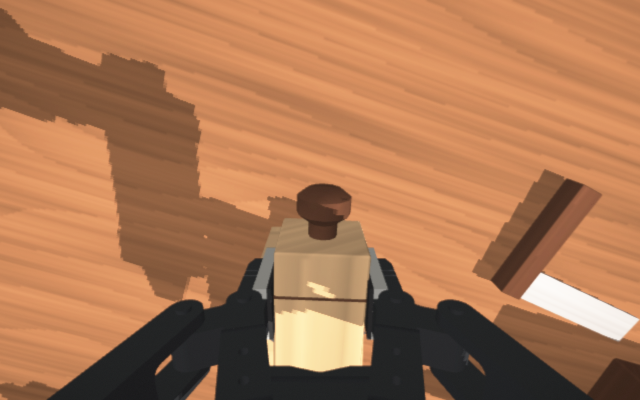

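Run:
```python
import numpy as np
W=np.load('/tmp/w2.npz')['W']
Q=W[258:355,282:358].reshape(-1,3); c=Q.mean(0); u,s,v=np.linalg.svd(Q-c); n=v[2]*np.sign(v[2][2]); print(c,n,s/np.sqrt(len(Q)))
ax=np.array([np.cos(np.radians(198)),np.sin(np.radians(198)),0]); print('pitch deg along tool x',np.degrees(np.arcsin(n@ax)), 'z hi/lo',W[258,320],W[350,320])
```

```text
Traceback (most recent call last):
numpy.linalg.LinAlgError: SVD did not converge
```

```bash
python3 - <<'E'
import numpy as np
W=np.load('/tmp/w2.npz')['W']
Q=W[258:355,282:358].reshape(-1,3); Q=Q[np.isfinite(Q[:,0])];Q=Q[abs(Q[:,2]-np.median(Q[:,2]))<10]; c=Q.mean(0); u,s,v=np.linalg.svd(Q-c,full_matrices=False); n=v[2]*np.sign(v[2][2]); print(len(Q),c,n,s/np.sqrt(len(Q)))
ax=np.array([np.cos(np.radians(198)),np.sin(np.radians(198)),0]); print('deg',np.degrees(np.arcsin(n@ax)))
E
python3 - <<'E'
from h import *
d,im,W,s=cap('scene'); cv2.imwrite('pics/s2.png',cv2.resize(im[120:260,360:520,::-1],None,fx=4.5,fy=4,interpolation=cv2.INTER_CUBIC)[:600,:800])
E
```

```text
7332 [420.89468077 307.83395442 152.16894813] [ 2.33100038e-03 -9.37152054e-04  9.99996844e-01] [12.73119361  8.48177161  0.5230071 ]
deg -0.11042720933605747
```

View pics/s2.png

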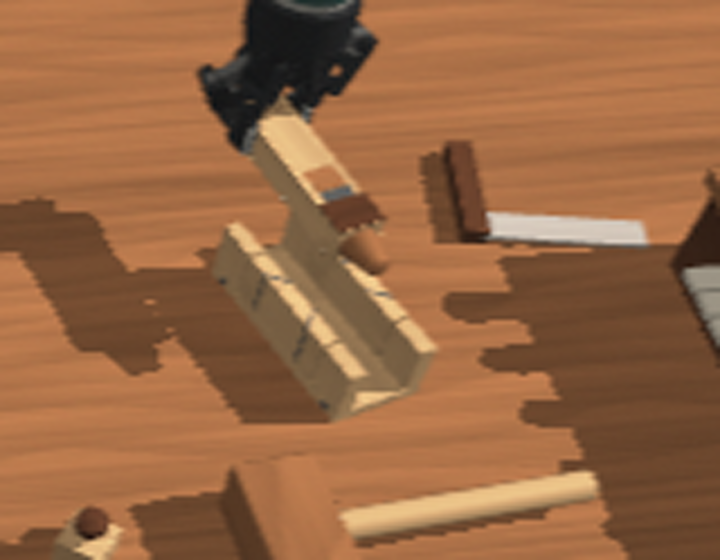

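```bash
python3 -m jog '2 -15 0 0 0 3 -1; 4 -45 0 0 0 11 -1; 7 -75 0 0 0 19 -1; 10 -105 0 0 0 27 -1; 12 -130 0 0 0 31 -1; 14 -148 0 0 0 32 -1; 14 -148 20 0 0 32 -1; 14 -148 45 0 0 32 -1' && python3 -m jog '0 0 15 0 0 0 -1; 0 0 35 0 0 0 -1; 0 0 50 0 0 0 -1; 0 0 60 0 0 0 -1'; python3 -c "
from h import *
s=st();print(rel((453,162,4.5),165.7)) "
```

```text
clock: 4.55
eef_pos: [452.2, 160.9, 71.9]
tool_rot: [3.141, 0.001, 2.897]
force: [0.0, 0.3, -2.1]
width: 35.5
clock: 5.05
eef_pos: [451.9, 161.6, 11.8]
tool_rot: [-3.14, -0.002, 2.898]
force: [1.9, 0.6, -2.3]
width: 35.3
t 5.05 pos [451.9 161.6  11.8] rot [-1.799e+02 -1.000e-01  1.660e+02] F [ 1.9  0.6 -2.3] w 35.3
(array([-1. ,  0.7,  7.3]), array([-0.07, -0.09,  0.34]))
```

```bash
python3 -m jog '0 0 5 0 0 0 -1; 0 0 7 0 0 0 -1; 0 0 8.5 0 0 0 -1; 0 0 9 0 0 0 -1'; python3 -c "
from h import *
s=st()"
```

```text
clock: 5.55
eef_pos: [452.2, 161.6, 3.7]
tool_rot: [-3.141, -0.001, 2.898]
force: [-0.4, 0.7, -2.6]
width: 36.0
t 5.55 pos [452.2 161.6   3.7] rot [-1.80e+02 -1.00e-01  1.66e+02] F [-0.4  0.7 -2.6] w 36.0
```

```bash
python3 -m jog '0 0 -1 0 0 0 0.4; 0 0 -1 0 0 0 0.4; 0 0 -1 0 0 0 0.4; -20 0 -2 0 0 0 0.4; -40 0 -2 0 0 0 0.4; -48.5 0 -2 0 0 0 0.4; -48.5 0 -2 0 0 0 0.4'
python3 - <<'E'
from h import *
s=st(); d,im,W,s=cap('wrist','w3.png'); np.savez('/tmp/w3.npz',W=W,im=im)
E
```

```text
clock: 6.42
eef_pos: [499.4, 149.8, 5.7]
tool_rot: [-3.141, -0.001, 2.897]
force: [-0.6, 0.6, -0.1]
width: 59.5
t 6.42 pos [499.4 149.8   5.7] rot [-1.80e+02 -1.00e-01  1.66e+02] F [-0.6  0.6 -0.1] w 59.5
```

View pics/w3.png

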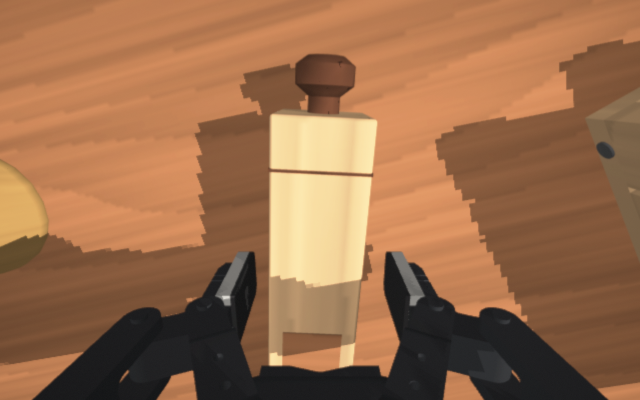

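Run:
```python
from h import *
D=np.load('/tmp/w3.npz');W=D['W']; s=ctrl.read_state(); T=T_tool(s)
L=(W-T[:3,3])@T[:3,:3]
for v in (100,108,112,115,118,121,125,150): print(v,L[v,322].round(1),W[v,322].round(1))
for v in (140,200,250):
    r=[u for u in range(240,400) if abs(W[v,u,2]-36)<4]; print(v,r[0],r[-1],L[v,r[0]].round(1),L[v,r[-1]].round(1))
```

```text
100 [ 74.7   1.9 -17.9] [426.6 169.9  23.7]
108 [ 71.9   1.9 -18.4] [429.3 169.2  24.1]
112 [ 70.6   1.9 -19.4] [430.5 168.9  25.2]
115 [ 69.9   1.8 -24.5] [431.2 168.7  30.2]
118 [ 69.3   1.8 -29.8] [431.8 168.5  35.5]
121 [ 68.4   1.8 -30.9] [432.7 168.3  36.6]
125 [ 67.1   1.8 -30.8] [433.9 167.9  36.5]
150 [ 58.9   1.8 -30.8] [441.9 165.9  36.5]
140 269 375 [ 62.1 -16.1 -29.3] [ 62.1  19.6 -29.9]
200 269 368 [ 41.1 -17.  -30.4] [ 40.7  18.2 -29.5]
250 269 363 [ 21.4 -18.  -30.2] [ 21.2  17.1 -30. ]
```

```bash
python3 -m jog '-4.5 1 1 0 0 0 0.3; -4.5 1 1 0 0 0 -1; -4.5 1 1 0 0 0 -1; -4.5 1 1 0 0 0 -1; -4.5 1 1 0 0 0 -1; -4.5 1 1 0 0 0 -1;-4.5 1 -10 0 0 0 -1; -4.5 1 -30 0 0 0 -1' && python3 -m jog '0 0 -20 0 0 0 -1; 0 0 -50 0 0 0 -1; 0 0 -80 0 0 0 -1; 0 0 -110 0 0 0 -1;  0 0 -130 0 0 0 -1; 0 0 -130 0 0 0 -1'
python3 - <<'E'
from h import *
s=st(); d,im,W,s=cap('wrist','w4.png'); np.savez('/tmp/w4.npz',W=W,im=im)
T=T_tool(s); L=(W-T[:3,3])@T[:3,:3]
for v in (90,100,110,115,118,120,123,126,130,150): print(v,L[v,322].round(1))
E
```

```text
clock: 7.48
eef_pos: [503.0, 149.9, 35.6]
tool_rot: [-3.14, -0.003, 2.898]
force: [0.1, -0.5, -2.3]
width: 35.4
clock: 8.22
eef_pos: [504.8, 150.3, 167.1]
tool_rot: [3.14, 0.002, 2.898]
force: [0.3, 0.5, -2.1]
width: 35.6
t 8.22 pos [504.8 150.3 167.1] rot [1.799e+02 1.000e-01 1.660e+02] F [ 0.3  0.5 -2.1] w 35.6
90 [ 78.9   1.8 -18.8]
100 [ 75.5   1.9 -18.8]
110 [ 72.7   1.8 -30. ]
115 [ 71.1   1.8 -31.1]
118 [ 70.2   1.8 -31. ]
120 [ 69.5   1.8 -30.9]
123 [ 68.5   1.8 -30.2]
126 [ 67.7   1.8 -31.4]
130 [ 66.4   1.8 -31.3]
150 [ 59.7   1.8 -31.2]
```

View pics/w4.png

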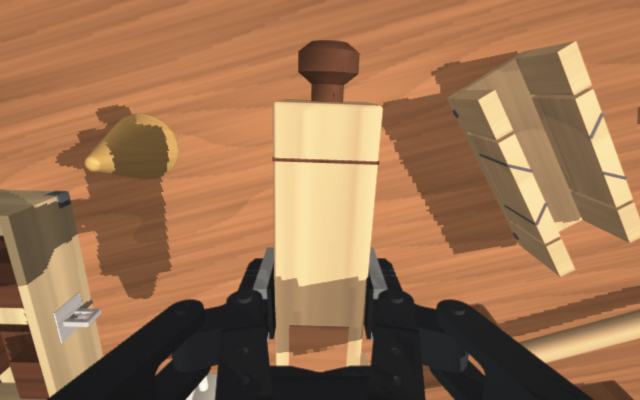

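```bash
cat > /tmp/a.py <<'E'
import numpy as np,cv2
from scipy.optimize import minimize
D={n:np.load(f'/tmp/{n}0.npz') for n in ['top','scene']}
for n in D:
    P=D[n]['W'].reshape(-1,3); P=P[np.isfinite(P[:,0])]
    # rim points: z 62..69 near
    q=P[(P[:,0]>410)&(P[:,0]<690)&(P[:,1]>-270)&(P[:,1]<-40)&(abs(P[:,2]-66)<3)]
    def sd(p,q):  # signed dist to outer rect
        c,s=np.cos(p[2]),np.sin(p[2]); d=q[:,:2]-p[:2]; x=d@[c,s]; y=d@[-s,c]; return x,y
    def cost(p):
        x,y=sd(p,q)
        # distance from rim band centreline (front x=-61, ends y=+-116)
        dx=np.where(abs(y)<120,abs(x+61),50); dxb=np.where(abs(y)<120,abs(x-61),50); dy=np.where(abs(x)<65,abs(abs(y)-116),50)
        d=np.minimum(np.minimum(dx,dxb),dy)
        return np.minimum(np.maximum(d-3,0),12).mean()
    best=min((minimize(cost,[cx,cy,np.radians(a)],method='Nelder-Mead',options=dict(xatol=.01,fatol=1e-4)) for cx in (535,550,565) for cy in (-165,-150,-180) for a in (-106,-104)),key=lambda r:r.fun)
    p=best.x; x,y=sd(p,q); print(n,len(q),p[:2],np.degrees(p[2]),best.fun)
    f=(abs(y)<110)&(abs(x+61)<8); print(' front x',np.percentile(x[f],[1,50,99]),'slope',np.polyfit(y[f],x[f],1)[0])
    e=(abs(x)<60); print(' ends',np.percentile(y[e&(y>100)],[1,50,99]),np.percentile(y[e&(y<-100)],[1,50,99]))
    # staple
E
python3 /tmp/a.py
```

```text
top 335 [ 554.91879391 -186.34249342] -105.65450379663397 1.43777485224778
 front x [-65.33996299 -61.70892074 -54.27077501] slope 0.0035111563403444164
 ends [101.8315062  115.55900489 120.65673133] [-119.54034968 -115.67084488 -103.71256713]
scene 497 [ 557.78727778 -185.12305792] -105.68813507200659 1.589861895751941
 front x [-65.56721472 -61.1620255  -56.36844902] slope -0.0005219236741239485
 ends [105.39404777 115.15464179 121.83457954] [-121.37876466 -115.39475215 -102.85677325]
```

```bash
python3 -c "
from h import *
c=np.array([556,-186]);a=np.radians(-105.7);X=np.array([np.cos(a),np.sin(a)]);Y=np.array([-X[1],X[0]])
p=c-95*X; print(p,X,Y,rel((p[0],p[1],205),164.3))"
cat > /tmp/a.py <<'E'
import numpy as np
c=np.array([556,-186]);a=np.radians(-105.7);X=np.array([np.cos(a),np.sin(a)]);Y=np.array([-X[1],X[0]])
for n in ['top','scene']:
    P=np.load(f'/tmp/{n}0.npz')['W'].reshape(-1,3); P=P[np.isfinite(P[:,0])]; d=P[:,:2]-c; x=d@X;y=d@Y;z=P[:,2]
    for lo,hi in((-73,-32),(32,73)):
        m=(y>lo)&(y<hi)&(abs(x)<56); b=m&(abs(z-60)<5); f=m&(abs(z-20)<5)
        print(n,lo,'block x neg',np.percentile(x[b&(x<0)],[0,2,98,100]).round(1),'pos',np.percentile(x[b&(x>0)],[0,2,98,100]).round(1),'floor',f.sum(),np.percentile(x[f],[0,2,98,100]).round(1) if f.sum() else '')
    b=(abs(z-60)<3)&(abs(x)<50)&(abs(y)<90); print(np.percentile(y[b&(y<0)],[0,5,95,100]).round(1),np.percentile(y[b&(y>0)],[0,5,95,100]).round(1))
E
python3 /tmp/a.py
```

```text
[581.70704237 -94.54428409] [-0.27060045 -0.96269175] [ 0.96269175 -0.27060045] (array([-134.4, -218.5,  -39. ]), array([-0.01, -0.01,  1.73]))
top -73 block x neg [-55.9 -55.1 -22.6 -21.8] pos [21.9 22.5 55.8 55.9] floor 108 [-19.5 -18.1  22.1  22.7]
top 32 block x neg [-55.9 -55.2 -22.1 -21.6] pos [22.1 23.1 55.2 55.9] floor 105 [-18.8 -18.3  21.6  22.7]
[-74.9 -73.  -33.4 -30.2] [29.1 31.1 72.3 74.4]
scene -73 block x neg [-55.6 -55.3 -23.9 -23.5] pos [19.7 20.5 53.9 54.4] floor 118 [-37.3 -18.2  39.   55.6]
scene 32 block x neg [-55.4 -54.7 -24.  -23.2] pos [19.9 20.8 55.3 55.6] floor 128 [-19.9 -16.3  26.8  45.6]
[-75.2 -72.4 -29.7 -23.6] [29.6 32.2 76.1 79.2]
```

```bash
python3 -m jog '-10 -20 -10 0 0 0 -1; -40 -60 -20 0 0 0 -1; -70 -105 -30 0 0 1 -1; -100 -150 -39 0 0 1.7 -1; -120 -190 -39 0 0 1.7 -1; -134 -218 -39 0 0 1.7 -1; -134 -218 -39 0 0 1.7 -1;-134 -218 -39 0 0 1.7 -1'
python3 - <<'E'
from h import *
s=st(); d,im,W,s=cap('wrist','w5.png'); np.savez('/tmp/w5.npz',W=W,im=im)
E
```

```text
clock: 9.28
eef_pos: [580.6, -93.0, 203.5]
tool_rot: [3.142, -0.004, 2.869]
force: [-0.5, 0.9, -2.7]
width: 35.4
t 9.28 pos [580.6 -93.  203.5] rot [180.   -0.2 164.4] F [-0.5  0.9 -2.7] w 35.4
```

View pics/w5.png

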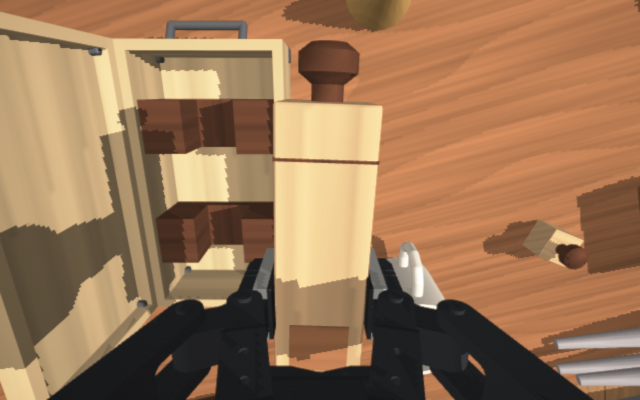

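```bash
cat > /tmp/b.py <<'E'
import numpy as np
c=np.array([556,-186]);a=np.radians(-105.7);X=np.array([np.cos(a),np.sin(a)]);Y=np.array([-X[1],X[0]])
W=np.load('/tmp/w5.npz')['W']; P=W.reshape(-1,3); P=P[np.isfinite(P[:,0])]; d=P[:,:2]-c; x=d@X;y=d@Y;z=P[:,2]
for lo,hi in((-73,-32),(32,73)):
    for b0,b1 in ((lo,lo+20),(lo+20,hi)):
        m=(y>b0)&(y<b1)&(abs(x)<57); b=m&(abs(z-60)<4); f=m&(abs(z-20)<4)
        print(b0,b1,'neg',np.percentile(x[b&(x<0)],[0,2,98,100]).round(1) if (b&(x<0)).any() else'','pos',np.percentile(x[b&(x>0)],[0,2,98,100]).round(1),'floor',f.sum(),np.percentile(x[f],[0,2,98,100]).round(1) if f.sum() else '')
b=(abs(z-60)<3)&(x>25)&(x<50)&(abs(y)<90); print(np.percentile(y[b&(y<0)],[0,5,95,100]).round(1),np.percentile(y[b&(y>0)],[0,5,95,100]).round(1))
b=(abs(z-66)<2)&(abs(y)<100)&(x>50)&(x<80); print('back rim',np.percentile(x[b],[1,50,99]),np.polyfit(y[b],x[b],1))
# lid plane
m=(z>90)&(z<190)&(x>55)&(x<130)&(abs(y)<115)
xs,zs,ys=x[m],z[m],y[m]; k=np.polyfit(zs-66,xs,1); r=xs-np.polyval(k,zs-66); g=abs(r)<8; k=np.polyfit(zs[g]-66,xs[g],1); print('lid inner x=k z+b',k,'angle',np.pi/2+np.arctan(k[0]),g.sum(),zs.max())
E
python3 /tmp/b.py
python3 -c "
from h import *
print(rel((554,-185.5,205),164.3))"
```

```text
-73 -53 neg [-57.  -56.4 -25.4 -24.6] pos [18.6 19.2 54.6 56.9] floor 814 [-14.8 -13.9  19.4  19.8]
-53 -32 neg [-57.  -56.2 -25.3 -24.7] pos [18.8 19.3 54.6 55.1] floor 797 [-14.6 -13.9  19.4  19.9]
32 52 neg [-54.4 -53.8 -24.9 -24.3] pos [18.9 19.5 54.8 55.5] floor 666 [-23.2 -19.3  19.6  20.3]
52 73 neg [-53.4 -52.4 -25.  -24.4] pos [18.9 19.5 54.8 55.3] floor 599 [-14.4 -13.6  19.7  20. ]
[-73.6 -72.  -31.4 -29.4] [30.3 32.  73.7 76.2]
back rim [53.72886595 58.59673391 63.28105207] [3.24200839e-03 5.86333422e+01]
lid inner x=k z+b [5.98764191e-02 7.41280892e+01] angle 1.6306013433923714 32198 189.9905232462496
(array([  0.8, -96.9,  -1.2]), array([ 0.01, -0.17,  0.13]))
```

Run:
```python
import numpy as np
c=np.array([556,-186]);a=np.radians(-105.7);X=np.array([np.cos(a),np.sin(a)]);Y=np.array([-X[1],X[0]])
W=np.load('/tmp/w5.npz')['W']
tcp=np.array([580.6,-93.0]); print('tcp case',(tcp-c)@X,(tcp-c)@Y)
for v in (115,150,200,240):
    zz=W[v,:,2]; r=[u for u in range(250,400) if abs(zz[u]-234)<3.5]
    p,q=W[v,r[0]],W[v,r[-1]]; print(v,r[0],r[-1],((p+q)/2)[:2]@X-c@X,(p[:2]-q[:2])@X,zz[r[len(r)//2]], ((p+q)/2)[:2]@Y-c@Y)
```

```text
tcp case -96.18710338866877 -1.4836245136639192
115 273 381 -99.5489320211875 35.40583651672766 234.50167637119 -72.47703035846837
150 273 378 -99.04642446323803 35.57735424214436 234.14018518300753 -60.93340974796365
200 273 374 -98.57776015283224 36.10704386246332 235.5769945375188 -42.90004447227261
240 274 370 -97.94584968412389 35.453044621573866 233.1054369062208 -27.59621304003474
```

```bash
python3 -c "
from h import *
print(rel((554.6,-183.7,203),166.2));print(rel((554.6,-183.7,85),166.2))"
```

```text
(array([  0.7, -95. ,   0.8]), array([ 0.01, -0.17, -1.77]))
(array([  0.4, -95. , 118.8]), array([ 0.01, -0.17, -1.77]))
```

```bash
python3 -m jog '0.5 -15 0 0 0 0 -1; 0.5 -45 0 0 0 -1 -1; 0.5 -75 10 0 -0.2 -1.8 -1; 0.5 -90 30 0 -0.2 -1.8 -1; 0.5 -95 60 0 -0.2 -1.8 -1; 0.5 -95 90 0 -0.2 -1.8 -1; 0.5 -95 112 0 -0.2 -1.8 -1; 0.5 -95 119 0 -0.2 -1.8 -1'
python3 - <<'E'
from h import *
s=st(); d,im,W,s=cap('wrist','w6.png'); np.savez('/tmp/w6.npz',W=W,im=im)
E
```

```text
clock: 10.32
eef_pos: [554.0, -185.5, 84.5]
tool_rot: [-3.141, -0.0, 2.9]
force: [-0.0, 0.1, -1.1]
width: 35.5
t 10.32 pos [ 554.  -185.5   84.5] rot [-179.9   -0.   166.1] F [-0.   0.1 -1.1] w 35.5
```

View pics/w6.png

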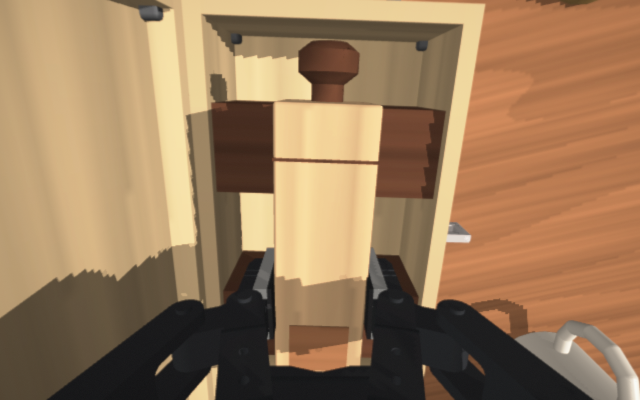

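```bash
cat > /tmp/c.py <<'E'
import numpy as np
c=np.array([556,-186]);a=np.radians(-105.7);X=np.array([np.cos(a),np.sin(a)]);Y=np.array([-X[1],X[0]])
W=np.load('/tmp/w6.npz')['W']
cs=lambda p:((p[...,:2]-c)@X,(p[...,:2]-c)@Y)
for v in (125,150,180,220,240):
    zz=W[v,:,2]; r=[u for u in range(255,400) if abs(zz[u]-116)<3.5]
    p,q=W[v,r[0]],W[v,r[-1]]; x,y=cs((p+q)/2); print('pipe',v,r[0],r[-1],'x',x.round(2),'y',y.round(1))
for v in (115,130,150,170,185):
    zz=W[v,:,2]; r=[u for u in range(150,500) if abs(zz[u]-60)<3]
    x,y=cs(W[v,r]); print('block',v,r[0],r[-1],x.min().round(1),x.max().round(1),y.mean().round(1), 'pipe-side gaps', x[x>0].min().round(1) , x[x<0].max().round(1))
    r=[u for u in range(380,520) if abs(zz[u]-66)<3]
    if r: x,y=cs(W[v,r]); print('  front rim',x.min().round(1),x.max().round(1))
E
python3 /tmp/c.py
```

```text
pipe 125 273 380 x -0.96 y -69.9
pipe 150 273 378 x -1.0 y -61.7
pipe 180 273 375 x -0.69 y -51.4
pipe 220 274 372 x -1.14 y -36.5
pipe 240 274 370 x -1.0 y -28.7
block 115 209 447 -60.0 54.4 -69.7 pipe-side gaps 24.6 -29.2
  front rim -67.4 -59.3
block 130 211 445 -60.2 54.3 -62.5 pipe-side gaps 24.4 -29.3
  front rim -67.6 -59.9
block 150 211 442 -60.0 54.5 -52.5 pipe-side gaps 24.6 -29.1
  front rim -67.2 -59.7
block 170 213 439 -59.9 54.6 -42.2 pipe-side gaps 24.8 -28.9
  front rim -67.4 -59.4
block 185 214 436 -59.8 54.3 -34.2 pipe-side gaps 24.9 -29.4
  front rim -67.3 -59.3
```

```bash
python3 -m jog '0 1.7 0 0 0 0 -1; 0 1.7 10 0 0 0 -1; 0 1.7 20 0 0 0 -1; 0 1.7 28 0 0 0 -1; 0 1.7 36 0 0 0 -1; 0 1.7 44 0 0 0 -1'
python3 - <<'E'
from h import *
s=st(); c=np.array([556,-186]);a=np.radians(-105.7);X=np.array([np.cos(a),np.sin(a)]);Y=np.array([-X[1],X[0]])
d=s['eef_pos'][:2]-c; print(d@X,d@Y)
E
```

```text
clock: 11.12
eef_pos: [555.7, -183.7, 41.1]
tool_rot: [-3.141, 0.002, 2.9]
force: [0.6, -0.5, -2.2]
width: 35.5
t 11.12 pos [ 555.7 -183.7   41.1] rot [-1.800e+02  1.000e-01  1.661e+02] F [ 0.6 -0.5 -2.2] w 35.5
-2.1071362712549835 -0.8684623821696132
```

```bash
python3 -m jog '0 0 6 0 0 0 -1; 0 0 11 0 0 0 -1; 0 0 14 0 0 0 -1; 0 0 15.5 0 0 0 -1; 0 0 15.5 0 0 0 -1'
python3 - <<'E'
from h import *
s=st()
E
```

```text
clock: 11.75
eef_pos: [555.8, -183.8, 26.3]
tool_rot: [-3.141, 0.003, 2.899]
force: [-0.0, 0.9, -1.8]
width: 35.6
t 11.75 pos [ 555.8 -183.8   26.3] rot [-180.     0.2  166.1] F [-0.   0.9 -1.8] w 35.6
```

```bash
python3 -m jog '0 0 1 0 0 0 -1; 0 0 2 0 0 0 -1; 0 0 2 0 0 0 -1'
python3 - <<'E'
from h import *
s=st()
E
```

```text
clock: 12.12
eef_pos: [556.1, -183.8, 25.0]
tool_rot: [-3.141, 0.003, 2.899]
force: [-1.0, 0.2, 4.7]
width: 35.3
t 12.12 pos [ 556.1 -183.8   25. ] rot [-180.     0.2  166.1] F [-1.   0.2  4.7] w 35.3
```

```bash
python3 -m jog '0 0 1.5 0 0 0 0.3; 0 0 1 0 0 0 0.3; 0 0 0 0 0 0 0.3; 0 0 -20 0 0 0 0.3; 0 0 -50 0 0 0 0.3; 0 0 -90 0 0 0 0.3; 0 0 -140 0 0 0 0.3; 0 0 -180 0 0 0 0.3'
python3 - <<'E'
from h import *
s=st(); d,im,W,s=cap('wrist','w7.png'); np.savez('/tmp/w7.npz',W=W,im=im)
E
```

```text
clock: 13.12
eef_pos: [555.6, -183.6, 206.3]
tool_rot: [-3.141, 0.004, 2.9]
force: [0.8, -0.1, -0.1]
width: 55.3
t 13.12 pos [ 555.6 -183.6  206.3] rot [-180.     0.2  166.1] F [ 0.8 -0.1 -0.1] w 55.3
```

View pics/w7.png

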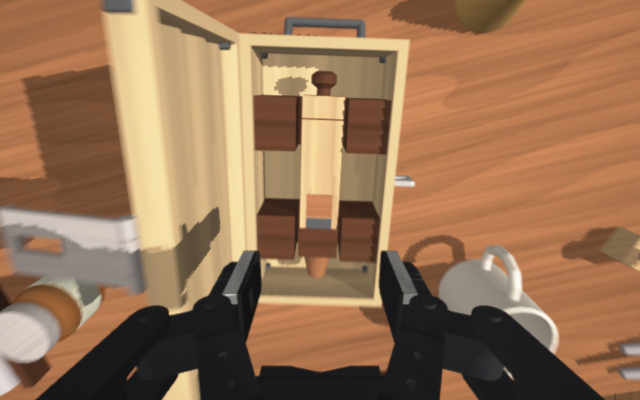

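Run:
```python
import numpy as np
c=np.array([556,-186]);a=np.radians(-105.7);X=np.array([np.cos(a),np.sin(a)]);Y=np.array([-X[1],X[0]])
W=np.load('/tmp/w7.npz')['W']
for v in (100,105,115,130,150,170,190): print(v,W[v,318:326,2].mean().round(1),((W[v,322,:2]-c)@Y).round(1))
print('blocks',np.nanmedian(W[110:140,260:290,2]),np.nanmedian(W[110:140,355:380,2]))
P=W.reshape(-1,3);P=P[np.isfinite(P[:,0])];d=P[:,:2]-c;x=d@X;y=d@Y;z=P[:,2]
m=(z>85)&(z<200)&(x>50)&(x<110)&(abs(y)<100)
k=np.polyfit(z[m]-66,x[m],1);r=x[m]-np.polyval(k,z[m]-66);g=abs(r)<4;k=np.polyfit(z[m][g]-66,x[m][g],1);print(k,np.pi/2+np.arctan(k[0]))
for zz in range(80,210,10):
    m=(abs(z-zz)<4)&(x>50)&(x<125)&(y<-40)&(y>-110); 
    if m.any(): print(zz,np.percentile(x[m],[2,50,98]).round(1))
# hasp
m=(x>95)&(x<200)&(abs(y)<30)&(z>120); print('hasp',m.sum(),x[m].min(),x[m].max(),[np.median(z[m&(abs(x-t)<4)]) for t in (110,130,150,165)],y[m].min(),y[m].max())
```

```text
100 56.3 -71.9
105 56.1 -67.8
115 55.9 -59.6
130 55.4 -46.9
150 nan -29.7
170 55.7 -11.5
190 55.9 7.2
blocks 59.8432548074758 59.8644589592154
[4.13059194e-02 7.52406756e+01] 1.6120787784971977
80 [68.2 75.  75.6]
90 [75.  75.6 76.2]
100 [75.5 76.1 76.7]
110 [76.  76.7 77.3]
120 [76.7 77.3 78. ]
130 [77.2 77.8 78.5]
140 [77.8 78.4 79.1]
150 [78.3 79.  79.8]
160 [78.8 79.5 80.1]
190 [68.6 69.4 87.7]
200 [69.2 74.1 85.2]
hasp 6984 95.00224163896719 164.2658788307832 [np.float64(195.92923033021805), np.float64(192.35242052255828), np.float64(188.6923622854556), np.float64(186.3287894394394)] -18.136265363092875 19.19014141103848
```

```bash
cat >> h.py <<'E'
c0=np.array([556,-186.]);a0=np.radians(-105.7);CX=np.array([np.cos(a0),np.sin(a0)]);CY=np.array([-CX[1],CX[0]])
def cpos(x,y,z): p=c0+x*CX+y*CY; return (p[0],p[1],z)
def cnow(s): d=s['eef_pos'][:2]-c0; return np.round([d@CX,d@CY,s['eef_pos'][2]],1)
E
python3 -c "
from h import *
s=st();print(cnow(s)); 
for p in [(0,-75,250),(120,-75,250),(120,-75,165)]: print(rel(cpos(*p),164.3))"
```

```text
t 13.18 pos [ 558.6 -184.1  211.3] rot [-179.9    0.7  166.1] F [ 1.3 -0.   3.9] w 55.3
[ -2.6   2.  211.3]
(array([ 76.5,  -0.1, -39.6]), array([-0.05,  0.71,  1.83]))
(array([  80.3, -120.1,  -39.6]), array([-0.05,  0.71,  1.83]))
(array([  81.4, -120. ,   45.4]), array([-0.05,  0.71,  1.83]))
```

```bash
python3 -m jog '20 0 -20 0 0 1 -1; 50 0 -40 0 0 1.8 -1; 76 0 -45 0 0 1.8 -1; 78 -30 -45 0 0 1.8 -1; 78 -70 -45 0 0 1.8 -1; 79 -105 -45 0 0 1.8 -1; 80 -120 -45 0 0 1.8 -1; 80 -120 -45 0 0 1.8 -1'; python3 -c "
from h import *
s=st();print(cnow(s)); 
for p in [(120,-75,165)]: print(rel(cpos(*p),164.3))"
```

```text
clock: 14.18
eef_pos: [448.5, -281.0, 248.9]
tool_rot: [-3.142, 0.002, 2.866]
force: [-0.1, -0.1, 0.4]
width: 0.1
t 14.18 pos [ 448.5 -281.   248.9] rot [-1.800e+02  1.000e-01  1.642e+02] F [-0.1 -0.1  0.4] w 0.1
[120.6 -77.7 248.9]
(array([-2.5,  0.6, 83.9]), array([-0.  ,  0.13, -0.06]))
```

```bash
python3 -m jog '0 0 25 0 0 0 -1; 0 0 60 0 0 0 -1; 0 0 84 0 0 0 -1; 0 5 84 0 0 0 -1; 0 10 84 0 0 0 -1; 0 10 84 0 0 0 -1'
python3 - <<'E'
from h import *
s=st();print(cnow(s)); 
d,im,W,s=cap('wrist','w8.png'); np.savez('/tmp/w8.npz',W=W,im=im)
d,im,W,s=cap('scene'); cv2.imwrite('pics/s8.png',cv2.resize(im[80:270,180:380,::-1],None,fx=4,fy=3.1,interpolation=cv2.INTER_CUBIC))
E
```

```text
clock: 14.92
eef_pos: [453.0, -270.4, 166.4]
tool_rot: [-3.141, 0.005, 2.87]
force: [0.2, -0.2, -0.2]
width: 0.1
t 14.93 pos [ 453.  -270.4  166.4] rot [-180.     0.3  164.4] F [ 0.2 -0.2 -0.2] w 0.1
[109.2 -76.3 166.4]
```

View pics/w8.png

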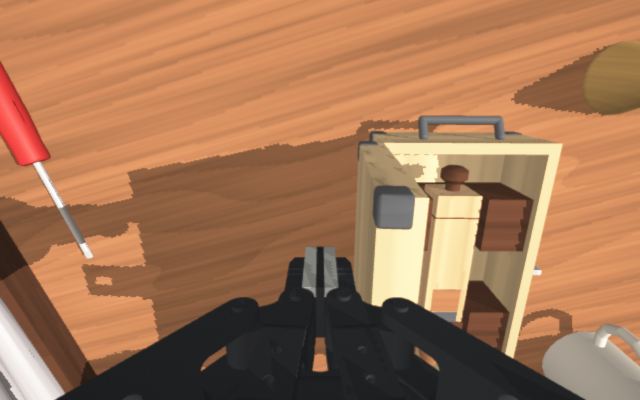

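View pics/s8.png

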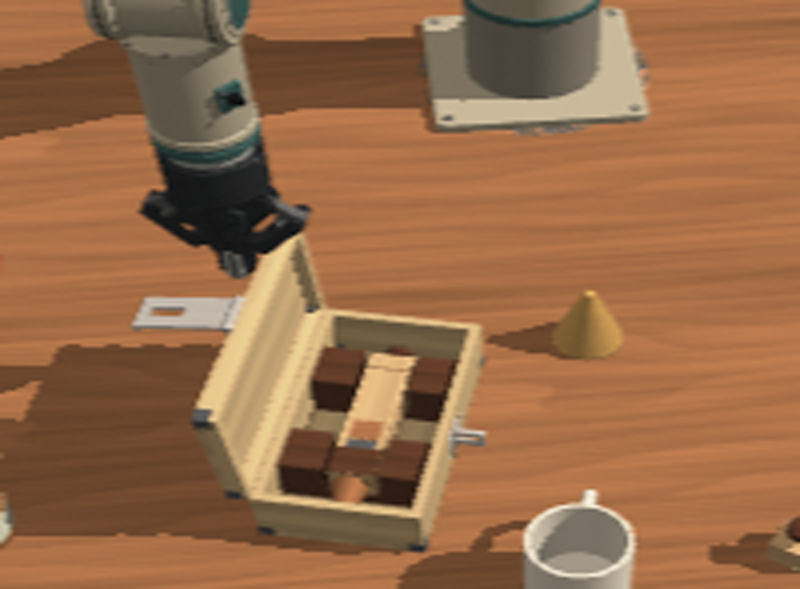

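```bash
python3 -m jog '0 0 -10 0 0 0 -1; 2 2 -14 0 0 0 -1; 2 10 -15 0 0 0 -1; 2 18 -16 0 0 0 -1; 2 26 -16 0 0 0 -1; 2 34 -16 0 0 0 -1; 2 42 -15 0 0 0 -1; 2 50 -14 0 0 0 -1'
python3 - <<'E'
from h import *
s=st();print(cnow(s)); 
d,im,W,s=cap('scene'); cv2.imwrite('pics/s9.png',cv2.resize(im[80:270,180:380,::-1],None,fx=4,fy=3.1,interpolation=cv2.INTER_CUBIC))
E
```

```text
clock: 16.02
eef_pos: [463.7, -221.8, 179.0]
tool_rot: [-3.141, 0.003, 2.868]
force: [-0.8, -3.1, 3.9]
width: -0.0
t 16.02 pos [ 463.7 -221.8  179. ] rot [-180.     0.2  164.3] F [-0.8 -3.1  3.9] w -0.0
[ 59.5 -79.2 179. ]
```

View pics/s9.png

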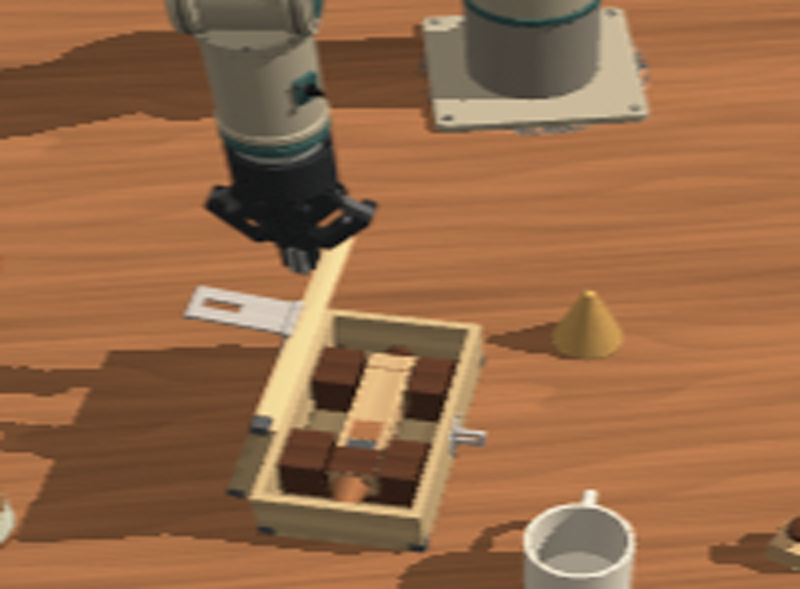

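```bash
python3 -m jog '0 7 1.5 0 0 0 -1; 0 14 3.5 0 0 0 -1; 0 20.5 6 0 0 0 -1; 0 27 9 0 0 0 -1; 0 37 14 0 0 0 -1; 0 47 20.5 0 0 0 -1; 0 56 28 0 0 0 -1; 0 64.5 36 0 0 0 -1'
python3 - <<'E'
from h import *
s=st();print(cnow(s)); 
d,im,W,s=cap('scene'); cv2.imwrite('pics/s10.png',cv2.resize(im[80:270,180:380,::-1],None,fx=4,fy=3.1,interpolation=cv2.INTER_CUBIC))
E
```

```text
clock: 17.08
eef_pos: [481.0, -159.4, 142.4]
tool_rot: [3.142, 0.002, 2.869]
force: [-0.2, -0.8, 3.4]
width: -0.3
t 17.07 pos [ 481.  -159.4  142.4] rot [1.800e+02 1.000e-01 1.644e+02] F [-0.2 -0.8  3.4] w -0.3
[ -5.3 -79.4 142.4]
```

View pics/s10.png

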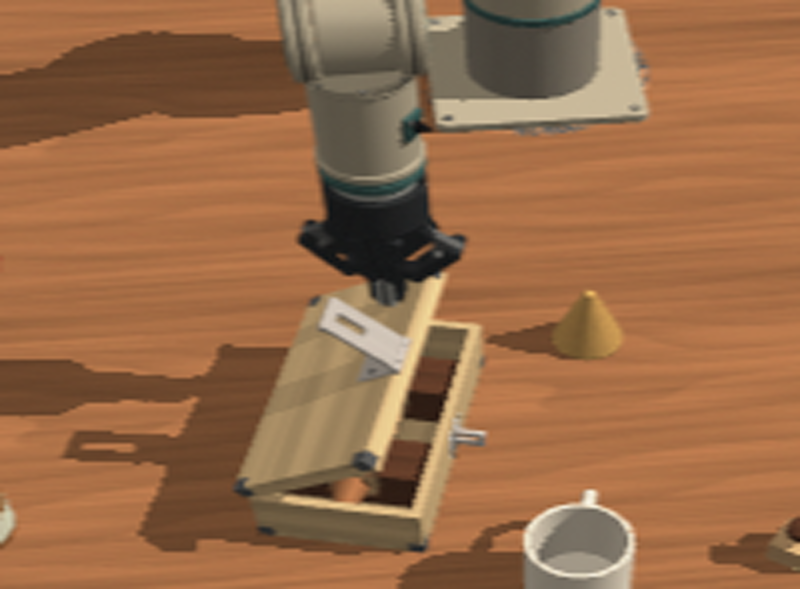

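```bash
python3 -m jog '0 7.5 9 0 0 0 -1; 0 14 19 0 0 0 -1; 0 19.5 29 0 0 0 -1; 0 24 39 0 0 0 -1; 0 27 48 0 0 0 -1; 0 29 54 0 0 0 -1; 0 30 58 0 0 0 -1; 0 30 60 0 0 0 -1'
python3 - <<'E'
from h import *
s=st();print(cnow(s)); 
d,im,W,s=cap('scene'); cv2.imwrite('pics/s11.png',cv2.resize(im[80:270,180:380,::-1],None,fx=4,fy=3.1,interpolation=cv2.INTER_CUBIC))
E
```

```text
clock: 18.12
eef_pos: [488.9, -131.9, 83.8]
tool_rot: [-3.14, 0.002, 2.868]
force: [-4.1, 1.6, 26.1]
width: -0.2
t 18.12 pos [ 488.9 -131.9   83.8] rot [-1.799e+02  1.000e-01  1.643e+02] F [-4.1  1.6 26.1] w -0.2
[-34.  -79.3  83.8]
```

View pics/s11.png

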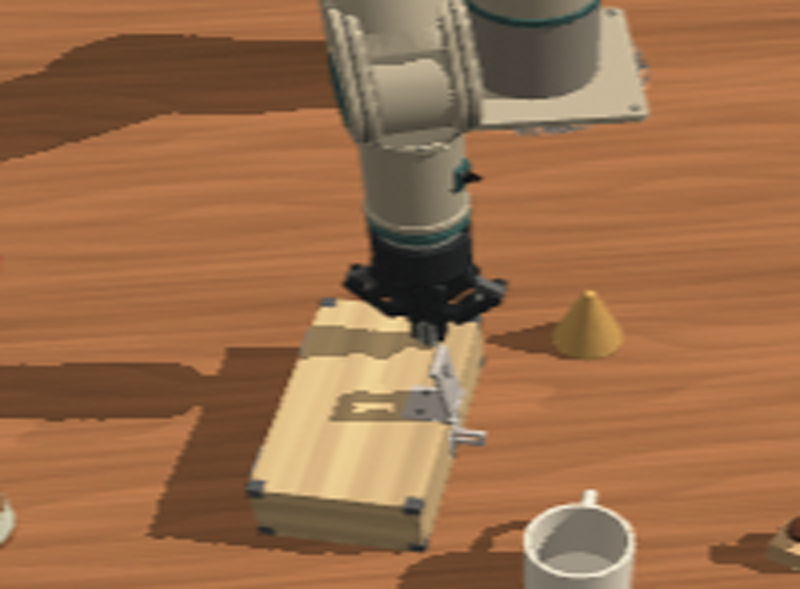

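Run:
```python
from h import *
W=np.load('/tmp/w8.npz')['W']; s=ctrl.read_state()
T=np.eye(4); T[:3,:3]=R.from_euler('xyz',[180,0.3,164.4],degrees=True).as_matrix(); T[:3,3]=[453,-270.4,166.4]
L=(W-T[:3,3])@T[:3,:3]
for u,v in [(320,250),(295,262),(350,262),(295,285),(352,285),(345,300),(395,303),(405,315),(430,330),(310,250),(330,250),(470,360),(380,325)]: print(u,v,L[v,u].round(1))
m=(L[...,2]>-90)&(L[...,2]<-15)&(abs(L[...,0])<30)&(abs(L[...,1])<75)
for lo in range(-90,0,10):
    k=m&(L[...,2]>lo)&(L[...,2]<=lo+10); 
    if k.any(): print(lo,np.percentile(L[k][:,1],[0,100]).round(1),np.percentile(L[k][:,0],[0,100]).round(1))
```

```text
320 250 [11.2  1.1 -8.4]
295 262 [  7.   -9.9 -11.7]
350 262 [  7.   14.3 -11.7]
295 285 [  6.6  -8.7 -29.3]
352 285 [  7.3  13.4 -30.4]
345 300 [ 12.    9.4 -46.9]
395 303 [ 13.   25.4 -50. ]
405 315 [ 11.5  27.8 -54.1]
430 330 [ 11.5  33.4 -61. ]
310 250 [10.8 -3.4 -7.7]
330 250 [11.1  5.5 -8.3]
470 360 [ 10.8  40.7 -71.8]
380 325 [  6.4  20.4 -52.5]
-90 [-59.7  61.4] [ 6.8 18.6]
-80 [-56.7  58.9] [-4.6 18.4]
-70 [-48.8  50.7] [-9.7 18.2]
-60 [-41.4  42.4] [-12.2  14.4]
-50 [-32.2  34.2] [-12.4  14.2]
-40 [-12.7  39.3] [-11.5  29.8]
-30 [-12.8  40. ] [-7.3 30. ]
-20 [-12.7  22.5] [-9.8 29.9]
```

```bash
python3 -m jog '0 0 -15 0 0 0 -1; 0 -10 -50 0 0 0 -1; 0 -30 -90 0 0 0 -1; 0 -50 -110 0 0 0 -1; 0 -50 -110 0 0 0 -1'
python3 - <<'E'
from h import *
s=st();print(cnow(s)); 
d,im,W,s=cap('wrist','w12.png'); np.savez('/tmp/w12.npz',W=W,im=im)
E
```

```text
clock: 18.8
eef_pos: [475.6, -181.9, 194.8]
tool_rot: [-3.14, 0.006, 2.864]
force: [0.1, 0.4, -0.5]
width: -0.4
t 18.8 pos [ 475.6 -181.9  194.8] rot [-179.9    0.4  164.1] F [ 0.1  0.4 -0.5] w -0.4
[ 17.8 -78.5 194.8]
```

View pics/w12.png

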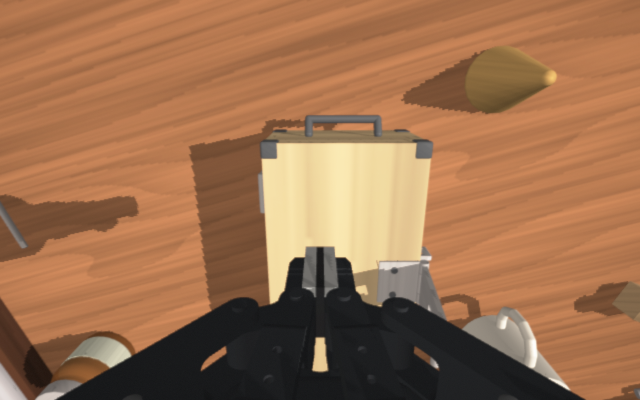

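Run:
```python
from h import *
s=st()
for p in [(0,0,195),(-25,0,136)]: print(rel(cpos(*p),164.3))
W=np.load('/tmp/w12.npz')['W'];P=W.reshape(-1,3);P=P[np.isfinite(P[:,0])];d=P[:,:2]-c0;x=d@CX;y=d@CY;z=P[:,2]
m=(abs(x)<50)&(y<-60)&(y>-115)&(z>60)&(z<110);print('lid z',np.percentile(z[m],[5,50,95]),np.polyfit(x[m],z[m],1))
d,im,W,s=cap('scene');P=W.reshape(-1,3);P=P[np.isfinite(P[:,0])];d=P[:,:2]-c0;x=d@CX;y=d@CY;z=P[:,2]
m=(abs(y)<22)&(x>-100)&(x<-30)&(z>92)&(z<170)
for zz in range(95,165,10):
    k=m&(abs(z-zz)<5)
    if k.any(): print(zz,k.sum(),np.percentile(x[k],[5,50,95]).round(1),np.percentile(y[k],[0,50,100]).round(1))
```

```text
t 18.85 pos [ 475.2 -180.4  193.6] rot [-180.     0.2  164.2] F [0.1 1.2 0.7] w 0.2
(array([-79.3,  16.6,  -1.1]), array([-0.04,  0.22, -0.09]))
(array([-79. ,  41.6,  57.9]), array([-0.04,  0.22, -0.09]))
lid z [82.82117474 83.91262296 84.99524185] [-7.57473287e-04  8.39124840e+01]
95 14 [-71.6 -69.5 -68.2] [-16.6  -3.2  19.5]
105 6 [-69.5 -68.  -65.7] [-4.1 14.1 19.6]
115 13 [-68.9 -67.5 -64.9] [-16.9   9.6  19.2]
125 15 [-68.3 -66.5 -63.8] [-13.1  -0.8  19.9]
135 10 [-65.9 -65.3 -61.7] [-15.8  -5.1  19.1]
145 13 [-64.8 -64.  -61.1] [-12.6   8.2  21.9]
155 25 [-63.3 -60.8 -56.8] [-17.7  -5.4  18.7]
```

```bash
python3 -m jog '-20 5 0 0 0 0 -1; -50 10 0 0 0 0 -1; -79 17 0 0 0 0 -1; -79 25 15 0 0 0 -1; -79 35 40 0 0 0 -1; -79 42 58 0 0 0 -1; -79 42 58 0 0 0 -1'
python3 - <<'E'
from h import *
s=st();print(cnow(s))
E
```

```text
clock: 19.77
eef_pos: [560.3, -158.3, 132.7]
tool_rot: [3.142, -0.004, 2.871]
force: [-0.9, 0.2, 0.4]
width: -0.2
t 19.77 pos [ 560.3 -158.3  132.7] rot [180.   -0.2 164.5] F [-0.9  0.2  0.4] w -0.2
[-27.8  -3.3 132.7]
```

```bash
python3 -m jog '-2 8 -1 0 0 0 -1; -2 16 -1 0 0 0 -1; -2 24 -2 0 0 0 -1; -2 32 -2 0 0 0 -1; -2 40 -1 0 0 0 -1; -2 48 0 0 0 0 -1; -2 56 3 0 0 0 -1; -2 63 6 0 0 0 -1'
python3 - <<'E'
from h import *
s=st();print(cnow(s))
d,im,W,s=cap('scene'); cv2.imwrite('pics/s13.png',cv2.resize(im[80:270,180:380,::-1],None,fx=4,fy=3.1,interpolation=cv2.INTER_CUBIC))
E
```

```text
clock: 20.78
eef_pos: [581.7, -100.1, 128.9]
tool_rot: [-3.141, 0.002, 2.868]
force: [-0.2, -1.1, -0.5]
width: -0.0
t 20.77 pos [ 581.7 -100.1  128.9] rot [-1.800e+02  1.000e-01  1.643e+02] F [-0.2 -1.1 -0.5] w -0.0
[-89.7   1.5 128.9]
```

View pics/s13.png

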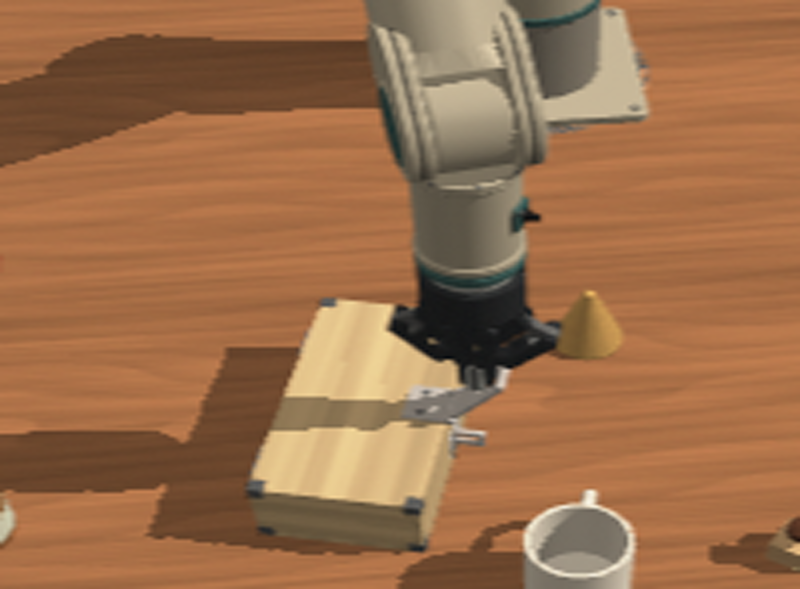

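```bash
python3 -m jog '0 8 5 0 0 0 -1; 0 14 12 0 0 0 -1; 0 20 19 0 0 0 -1; 0 24 27 0 0 0 -1; 0 27 35 0 0 0 -1; 0 28 40 0 0 0 -1; 0 26 47 0 0 0 -1; 0 24 53 0 0 0 -1'
python3 - <<'E'
from h import *
s=st();print(cnow(s))
d,im,W,s=cap('scene'); cv2.imwrite('pics/s14.png',cv2.resize(im[80:270,180:380,::-1],None,fx=4,fy=3.1,interpolation=cv2.INTER_CUBIC))
E
```

```text
clock: 21.82
eef_pos: [588.6, -77.4, 75.9]
tool_rot: [3.142, 0.003, 2.868]
force: [0.6, 1.1, 0.7]
width: -0.0
t 21.82 pos [588.6 -77.4  75.9] rot [180.    0.2 164.3] F [0.6 1.1 0.7] w -0.0
[-113.4    2.    75.9]
```

View pics/s14.png

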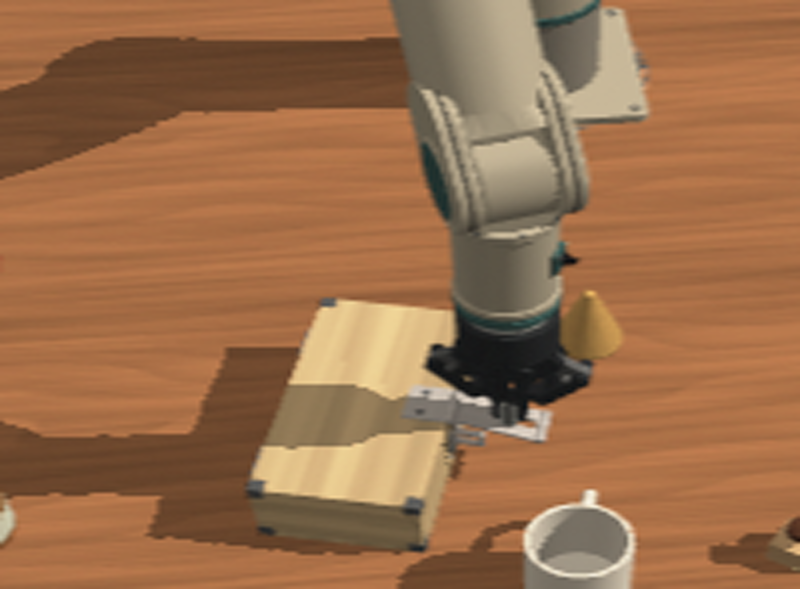

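```bash
python3 -m jog '1 -3 6.5 0 0 0 -1; 1 -6.5 12 0 0 0 -1; 1 -11.5 17 0 0 0 -1; 1 -17.5 20.5 0 0 0 -1; 1 -22 22 0 0 0 -1; 1 -25 22 0 0 0 -1; 1 -27 22 0 0 0 -1'
python3 - <<'E'
from h import *
s=st();print(cnow(s))
E
```

```text
clock: 22.75
eef_pos: [579.9, -103.1, 54.1]
tool_rot: [-3.141, 0.002, 2.868]
force: [-0.1, 2.6, -2.0]
width: -0.3
t 22.75 pos [ 579.9 -103.1   54.1] rot [-1.800e+02  1.000e-01  1.643e+02] F [-0.1  2.6 -2. ] w -0.3
[-86.3   0.5  54.1]
```

```bash
python3 -m jog '0 -1 0 0 0 0 -1; 0 -2 0 0 0 0 -1; 0 -3 0 0 0 0 -1; 0 -3 0 0 0 0 -1'
python3 - <<'E'
from h import *
s=st();print(cnow(s))
E
```

```text
clock: 23.25
eef_pos: [579.7, -103.8, 54.2]
tool_rot: [3.139, 0.003, 2.87]
force: [1.3, 7.3, -2.3]
width: 0.3
t 23.25 pos [ 579.7 -103.8   54.2] rot [1.799e+02 1.000e-01 1.644e+02] F [ 1.3  7.3 -2.3] w 0.3
[-85.6   0.6  54.2]
```

```bash
python3 -m jog '0 -2 0 0 0 0 -1; 0 -4 0 0 0 0 -1; 0 -4 0 0 0 0 -1'
python3 - <<'E'
from h import *
s=st();print(cnow(s))
d,im,W,s=cap('scene'); cv2.imwrite('pics/s15.png',cv2.resize(im[80:270,180:380,::-1],None,fx=4,fy=3.1,interpolation=cv2.INTER_CUBIC))
E
```

```text
clock: 23.62
eef_pos: [579.7, -104.0, 54.4]
tool_rot: [3.135, 0.003, 2.872]
force: [1.5, 12.7, -3.0]
width: -0.4
t 23.62 pos [ 579.7 -104.    54.4] rot [179.6   0.2 164.6] F [ 1.5 12.7 -3. ] w -0.4
[-85.4   0.6  54.4]
```

View pics/s15.png

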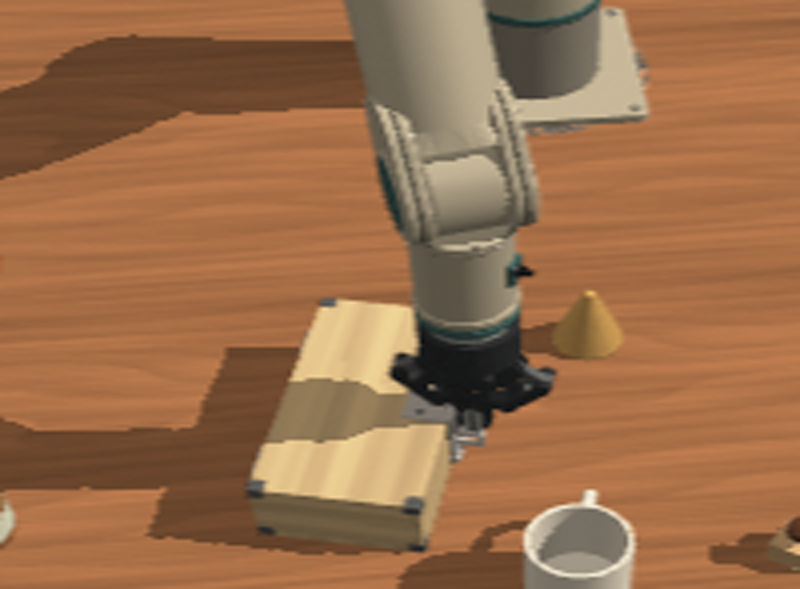

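```bash
python3 -m jog '0 6 0 0 0 0 -1; 0 20 0 0 0 0 -1; 0 40 -10 0 0 0 -1; 0 60 -50 0 0 0 -1; 0 90 -100 0 0 0 -1; 20 130 -130 0 0 0 -1; 20 160 -130 0 0 0 -1; 20 160 -130 0 0 0 -1'
python3 - <<'E'
from h import *
s=st();print(cnow(s))
d,im,W,s=cap('wrist','w16.png'); np.savez('/tmp/w16.npz',W=W,im=im)
d,im,W,s=cap('scene','s16f.png'); np.savez('/tmp/s16.npz',W=W,im=im);cv2.imwrite('pics/s16.png',cv2.resize(im[120:250,220:350,::-1],None,fx=6,fy=4.6,interpolation=cv2.INTER_CUBIC))
E
```

```text
clock: 24.68
eef_pos: [602.6, 54.3, 185.8]
tool_rot: [3.139, 0.005, 2.874]
force: [0.6, -0.3, 0.1]
width: 0.1
t 24.68 pos [602.6  54.3 185.8] rot [179.9   0.3 164.7] F [ 0.6 -0.3  0.1] w 0.1
[-244.   -20.2  185.8]
```

View pics/s16.png

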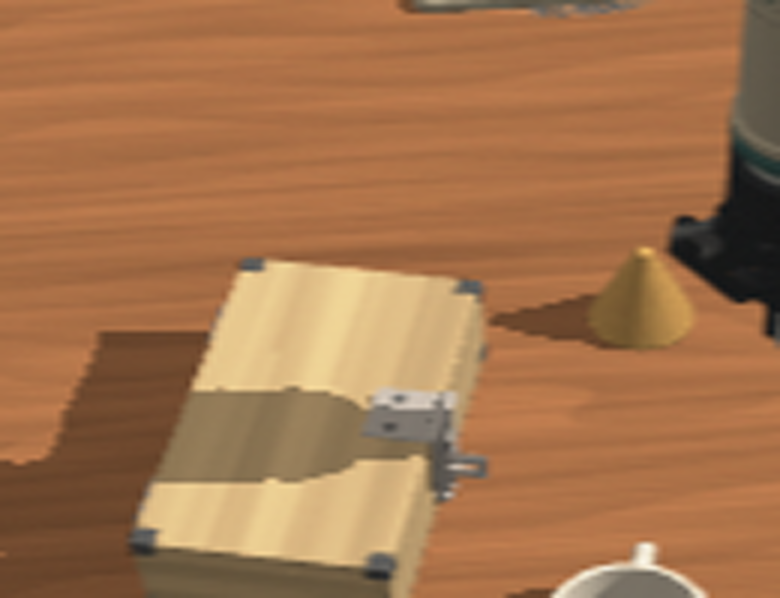

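View pics/w16.png

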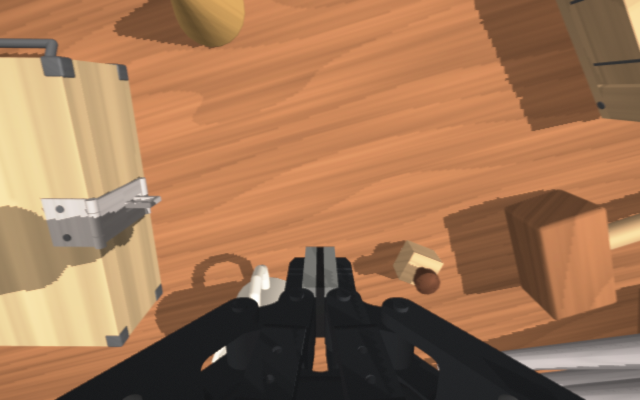

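Strap is down with the staple poking through it at (145,200). I'll measure how flat it lies from the depth data.

Run:
```python
from h import *
W=np.load('/tmp/w16.npz')['W'];im=np.load('/tmp/w16.npz')['im']
cv2.imwrite('pics/w16c.png',cv2.resize(im[150:280,20:190,::-1],None,fx=4.7,fy=4.6,interpolation=cv2.INTER_CUBIC))
P=W.reshape(-1,3);P=P[np.isfinite(P[:,0])];d=P[:,:2]-c0;x=d@CX;y=d@CY;z=P[:,2]
for lo,hi,n in((-100,-30,'front wall-'),(30,100,'front wall+'),(7,16,'strap+'),(-16,-7,'strap-'),(-4,4,'mid')):
    print(n)
    for zz in range(10,90,8):
        k=(y>lo)&(y<hi)&(x<-55)&(x>-120)&(abs(z-zz)<3)
        if k.sum()>3: print('  z',zz,k.sum(),np.percentile(x[k],[10,50,90]).round(1))
```

```text
front wall-
  z 10 273 [-68.3 -67.8 -67.3]
  z 18 294 [-68.3 -67.8 -67.3]
  z 26 320 [-68.3 -67.8 -67.3]
  z 34 335 [-68.3 -67.8 -67.2]
  z 42 369 [-68.3 -67.7 -67.1]
  z 50 402 [-68.4 -67.8 -67.2]
  z 58 432 [-68.4 -67.8 -67.3]
  z 66 465 [-68.3 -67.8 -67.2]
  z 74 504 [-68.4 -67.7 -67.1]
  z 82 2082 [-67.9 -63.1 -56.7]
front wall+
  z 10 179 [-67.8 -67.4 -66.9]
  z 18 199 [-67.9 -67.4 -66.9]
  z 26 228 [-68.  -67.4 -66.8]
  z 34 235 [-67.9 -67.4 -66.9]
  z 42 240 [-67.8 -67.4 -66.9]
  z 50 263 [-67.9 -67.4 -66.9]
  z 58 280 [-67.8 -67.4 -66.8]
  z 66 304 [-67.9 -67.3 -66.8]
  z 74 328 [-67.9 -67.3 -66.7]
  z 82 1292 [-67.4 -62.9 -56.6]
strap+
  z 18 22 [-75.6 -73.4 -72.7]
  z 26 23 [-73.3 -72.7 -72.1]
  z 34 32 [-73.  -72.6 -72.3]
  z 42 39 [-73.3 -72.7 -72.1]
  z 50 36 [-73.3 -72.6 -72.1]
  z 58 38 [-73.1 -72.7 -72.1]
  z 66 49 [-72.9 -72.4 -71.9]
  z 74 48 [-73.2 -72.5 -71.9]
  z 82 34 [-73.6 -72.6 -59. ]
strap-
  z 18 58 [-75.6 -73.7 -72.7]
  z 26 30 [-73.2 -73.  -72.4]
  z 34 37 [-73.4 -73.  -72.3]
  z 42 46 [-73.3 -72.9 -72.1]
  z 50 44 [-73.  -72.7 -72.2]
  z 58 46 [-73.2 -72.7 -72.1]
  z 66 46 [-73.2 -72.6 -72.1]
  z 74 51 [-73.  -72.6 -72. ]
  z 82 43 [-73.7 -72.4 -57.8]
mid
  z 18 29 [-75.2 -73.1 -71.1]
  z 26 119 [-92.3 -79.3 -69.9]
  z 34 30 [-92.9 -92.2 -69.4]
  z 42 177 [-91.4 -80.9 -71.6]
  z 50 32 [-73.1 -72.6 -72.2]
  z 58 40 [-73.3 -72.7 -72. ]
  z 66 45 [-73.1 -72.6 -72.3]
  z 74 50 [-73.2 -72.7 -72.2]
  z 82 42 [-74.1 -72.5 -59.8]
```

View pics/w16c.png

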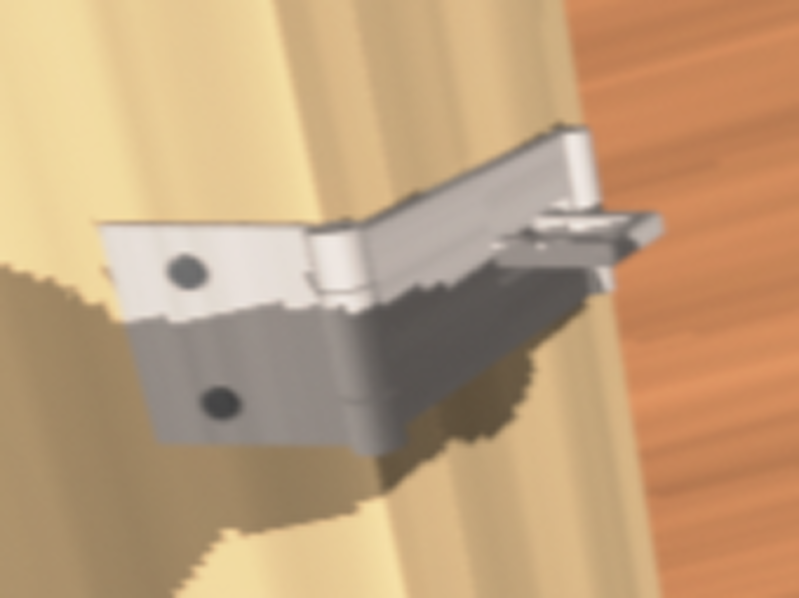

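Run:
```python
from h import *
d,im,W,s=cap('top','top_end.png')
def rect(W,x0,x1,y0,y1,z0,z1):
    P=W.reshape(-1,3);P=P[np.isfinite(P[:,0])]
    m=P[(P[:,0]>x0)&(P[:,0]<x1)&(P[:,1]>y0)&(P[:,1]<y1)&(P[:,2]>z0)&(P[:,2]<z1)]; return len(m),m.mean(0).round(1) if len(m) else None
W0=np.load('/tmp/top0.npz')['W']
for n,b in dict(cone=(380,500,-45,45,10,90),jar=(570,690,-560,-440,60,100),mug=(680,800,-110,20,80,100),driver=(340,500,-560,-490,8,40),stopper=(690,760,80,150,15,60),mallet=(660,780,190,300,40,70)).items(): print(n,rect(W0,*b),rect(W,*b))
st(); print(ctrl.finish_job())
```

```text
cone (173, array([4.34e+02, 3.00e-01, 3.83e+01])) (0, None)
jar (229, array([ 624. , -496.9,   81.9])) (230, array([ 624. , -496.8,   81.7]))
mug (92, array([738.7, -43.5,  89.6])) (100, array([737.7, -43.8,  88.8]))
driver (91, array([ 383.6, -512.5,   18. ])) (94, array([ 385.9, -512.4,   18.1]))
stopper (84, array([717.1, 125.5,  36.8])) (0, None)
mallet (419, array([729.4, 260.3,  57.8])) (411, array([729.1, 260.3,  57.6]))
t 24.82 pos [601.7  48.5 184.1] rot [-1.799e+02  1.000e-01  1.643e+02] F [ 0.4 -0.2  0.5] w 0.1
the job is handed in; nothing more can be done
None
```

View pics/top_end.png

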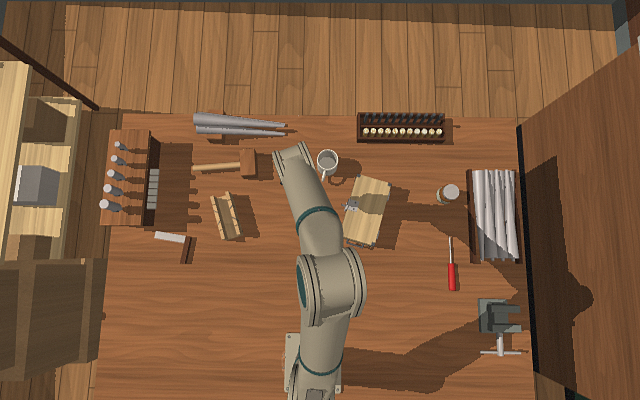

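The pipe is in its case, the lid is shut and the hasp is down over the staple; I handed the job in at 24.8 s.

**What I did:** I gripped the pipe at its free end, lifted it out of the mitre box and set it down on open bench. There I took it again by the middle and lowered it into the saddles until the force showed contact, then let go. I pushed the lid shut from behind with closed fingers. Then I swung the strap over and pressed it against the front with about 13 N.

**Last checks:**
- **Pipe:** its top measured about 56 mm above the bench and level along its length, so it sat on the slot floors.
- **Lid:** its top measured 83.9 mm and flat, against 84 mm when shut.
- **Hasp:** the strap is vertical with the staple through its slot. Its outer face is about 5 mm in front of the case, of which 4 mm is the strap itself.
- **Robot:** the gripper is clear and touching nothing.
- **Bystanders:** the jar, mug, driver and mallet measured within about 2 mm of where they started. The arm hid the cone and stopper from the top camera in the last view, so those two have no final measurement. The last wrist picture shows both standing, and no move touched them. I did not re-measure the try square, but it looks the same in the last top picture.

**One disagreement:** the wrist camera placed the case 2 to 3 mm off from the top camera. I split the difference, and the pipe went in without side force.

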